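# Load the shaker deck, pin its gate and lock the castle nut

### The job

Load the shaker deck: stand every sample jar upright inside its walled pen, then swing the gate arm shut and push the big headed pin through the fork and the arm's lug until its head is against the fork. Then tighten the castle nut clockwise until its pointer tab has reached the index post, carry on only to the first slot that lines up with the cross hole in the stud, and push the small headed pin through slot and hole until its head is against the nut. Leave the other things on the worktop alone.

Things in the scene. Friction and masses are not known exactly. Their poses are not given: they have to be found in the camera images.
- shaker_deck: fixed grey plate 170 x 360 x 12 mm; origin on the worktop under it; at yaw 0 x away from the robot, y left. Walled pen: floor at z 12 mm, inside x 0 to 80, y -103 to 103 mm; walls to z 44, front lip to z 19 mm; three jars fit along its middle line x 40, 66 mm apart. Pivot axis at x -40, y 140 mm, fork at x -40, y -140 mm
- pen_floor (a point): centre of the pen's floor, x 40, y 0 in the deck's frame, z 12 mm. The square steel index post for the nut's pointer stands on the deck 42 mm from the pivot axis in the deck's +y, top at z 45 mm
- gate (a joint): gate arm about the stud's vertical axis: 0 = shut (a stop; the arm then lies along the deck's -y and its lug is inside the fork with the holes in line), positive = swung open towards the robot (clockwise from above); it stays where left, friction 0.25 N m
- gate_handle (a point): grip height (z 65 mm) of the round upright black handle, 18 mm across, top at z 85 mm, on the arm 170 mm from the pivot axis; the arm is a bar 18 mm wide, from z 25 to 40 mm
- fork_hole (a point): middle of the fork: two steel cheeks 10 mm thick, up to z 68 mm, with 15 mm square holes along the deck's y at z 54 mm. The outer face of the outer cheek, where the pin's head seats, is 24 mm from here in the deck's -y; the pin goes in from that side, pointing along the deck's +y; far face of the inner cheek 24 mm on the other side
- lug_hole (a point): middle of the 15 mm square hole in the arm's lug, at the arm's end; meets fork_hole when the gate is shut
- castle_nut (a joint): nut about the stud's vertical axis, rad: 0 = pointer tab at the index post (just tight), negative = loose; grows clockwise from above. Turning torque 0.3 to 0.5 N m; stays where left, stops at -1.4 and 1.4; it does not sink. Six slots, every 60 degrees: a slot's yaw = deck yaw - joint value + k x 60 degrees
- nut_grip (a point): on the nut's axis, z 61 mm. Hexagon 56 mm across flats, flats z 47 to 66 mm, square to the slot directions (fingers closing along a slot direction grip two flats); crown 54 mm across, z 66 to 82 mm, six slots 11 mm wide, open at the top, bottoms at z 66 mm; flange below 64 mm across, top at z 47 mm, its pointer tab reaches 39 mm from the axis
- stud: fixed dark stud, 24 mm across, top at z 93.5 mm; origin on the pivot axis at worktop height; its x axis is the cross hole's direction (the small pin is pushed along +x, in from the robot's side). Its yaw varies, so that the first slot past tight lines up with the hole at a nut value of 0.2 to 0.85 rad
- stud_hole (a point): middle of the stud's cross hole, 11 mm wide and 12 mm high, along the stud's x, z 74 mm; the head of the small pin seats on the crown 26.5 mm from here
- clevis_pin: big headed pin lying flat, 140 g: block head 28 (x) x 34 (y) x 20 (z) mm, shank 12 mm thick and 56 mm long from the head's front along +x, tapered tip; origin under the head's centre
- clevis_pin_head (a point): centre of the big pin's head, on the shank's axis, 10 mm above the head's underside
- clevis_pin_tip (a point): tip of the big pin's shank, 70 mm from the head's centre
- lock_pin: small headed pin lying flat, 80 g: block head 26 (x) x 30 (y) x 14 (z) mm, shank 8 mm thick and 60 mm long from the head's front along +x, tapered tip; origin under the head's centre
- lock_pin_head (a point): centre of the small pin's head, on the shank's axis, 7 mm above the head's underside
- lock_pin_tip (a point): tip of the small pin's shank, 73 mm from the head's centre
- jar_a_mid (a point): middle (38 mm up) of a white sample jar, 60 mm across up to 62 mm height, cap 48 mm across above that, 76 mm high, about 140 g; two or three jars are present
- jar_b_mid (a point): middle (38 mm up) of a white sample jar, 60 mm across up to 62 mm height, cap 48 mm across above that, 76 mm high, about 140 g; two or three jars are present
- jar_c_mid (a point): middle (38 mm up) of a white sample jar, 60 mm across up to 62 mm height, cap 48 mm across above that, 76 mm high, about 140 g; two or three jars are present
- well_plate: bystander: clear well plate 86 x 128 x 14 mm, origin under its centre; leave alone
- calculator: bystander: black calculator 68 x 118 x 11 mm, origin under its centre; leave alone
There are look-alikes about, which are no part of the job. What is shaped like the clevis_pin but yellow is not meant. Leave any red look-alike of the part that bears jar_a_mid alone.

How it is judged (in metres and radians):
On the way, in this order (a step that is already met when the one before it is completed fails the run):
1. every jar that is present stands upright in the pen, the gate still open (x of jar_a_mid in the frame of shaker_deck between 0.022 and 0.058 m and y of jar_a_mid in the frame of shaker_deck between -0.08 and 0.08 m and z of each of jar_a_mid, jar_b_mid, jar_c_mid in the frame of shaker_deck below 0.056 m and angle between each of jar_a_mid, jar_b_mid, jar_c_mid's own z axis and vertical below 0.12 rad and x of jar_b_mid in the frame of shaker_deck between 0.022 and 0.058 m and y of jar_b_mid in the frame of shaker_deck between -0.08 and 0.08 m and x of jar_c_mid in the frame of shaker_deck between 0.022 and 0.058 m and y of jar_c_mid in the frame of shaker_deck between -0.08 and 0.08 m and value of joint gate above 0.1 rad), for 0.2 s.
2. the gate is shut (value of joint gate below 0.025 rad), for 0.2 s.
3. the big pin is through fork and lug, head against the fork (value of joint gate below 0.025 rad and distance between clevis_pin_head and fork_hole below 0.0435 m and distance between clevis_pin_tip and fork_hole below 0.042 m and angle between the x axis of clevis_pin and the y axis of shaker_deck, either way round below 0.16 rad), for 0.2 s.
4. the nut is tight: its pointer has reached the index post (value of joint castle_nut above -0.03 rad), for 0.2 s.
5. the small pin is through slot and stud, head against the nut (value of joint castle_nut between -0.03 and 1.08 rad and distance between lock_pin_head and stud_hole below 0.0445 m and distance between lock_pin_tip and stud_hole below 0.042 m and angle between the x axis of lock_pin and the x axis of stud, either way round below 0.16 rad), for 0.2 s.
At the end, for the whole second after the job is handed in: Jars upright in the pen (within 18 mm of its middle line); gate under 0.025 rad; big pin through fork and lug, head within 5 mm of the cheek; nut between -0.03 and 1.08 rad; small pin through slot and stud, head within 5 mm of the crown; all at rest (all of step 3 and all of step 5 and x of jar_a_mid in the frame of shaker_deck between 0.022 and 0.058 m and y of jar_a_mid in the frame of shaker_deck between -0.08 and 0.08 m and z of each of jar_a_mid, jar_b_mid, jar_c_mid in the frame of shaker_deck below 0.056 m and angle between each of jar_a_mid, jar_b_mid, jar_c_mid's own z axis and vertical below 0.12 rad and x of jar_b_mid in the frame of shaker_deck between 0.022 and 0.058 m and y of jar_b_mid in the frame of shaker_deck between -0.08 and 0.08 m and x of jar_c_mid in the frame of shaker_deck between 0.022 and 0.058 m and y of jar_c_mid in the frame of shaker_deck between -0.08 and 0.08 m and linear speed of each of jar_a, jar_b, jar_c, lock_pin, clevis_pin below 0.02 m/s); the robot touches nothing.
It fails at once if the well plate or the calculator is pushed aside (more than 30 mm) (distance of any of well_plate, calculator from where it was at the start of the episode above 0.03 m).
It fails at once if the nut is turned more than about a slot past tight (value of joint castle_nut above 1.2 rad).
Of jar_a, jar_b, jar_c only 2 to 3 are there at a start; the rules pass over those that are not, and their reading is None.
At some moment in a run one of jar_a, jar_b, jar_c, lock_pin, clevis_pin may be knocked a few centimetres aside while the robot is not near it.
It also fails if it takes over 210 s, if anything falls off the work surface, if the arm or the gripper's body presses on something with over 40 N, if the wrist force passes 120 N, or if a joint passes its speed limit or range.

### The arm

A 6-joint arm with a two-finger parallel gripper is mounted at the origin on a cart in front of the work surface, level with it; the furniture and walls round the work are solid. World frame = base frame: x ahead of the robot, y to its left, z up, the work surface at z = 0. Lengths are in mm, angles in rad, forces in N, time in s.
With the tool pointing down it reaches from about 275 to 875 mm from the base axis. Payload 12.5 kg.
Tool frame: the origin (TCP) lies between the finger pads; the fingertips stand 17 mm ahead of it and the grasp point (between the pads) lies 2 mm behind it (arm.tcp_to_tips is the distance from the TCP to the fingertips, in mm); z points along the fingers, y is the direction in which the jaws open and shut (so a half turn about z gives the same grasp; the last joint's range is limited). The gripper opens to 85 mm and grips with 20 to 120 N. Pads are 22 mm wide; open, the fingers measure 114 mm over their backs; the gripper's body (76 mm by 85 mm) begins 54 mm behind the grasp point. The pads swing forward as they close: fully open they stand 13 mm farther back than shut.
Start: joints at [-1.244, 0.351, 1.652, -0, 1.139, -0.085], TCP at [220.16, -503.998, 248.29] pointing down, gripper open.
Joint ranges: [-2.75, 2.75], [-0.79, 2.1], [0.01, 2.65], [-1.57, 4.71], [0.07, 3.14], [-2.87, 2.87]. Speed limits (rad/s): [2.22, 2.22, 2.79, 3.14, 3.14, 3.14].

### API

Orientations are given as a rotation vector (axis times angle).
In Python, from plant import state, optics, arm gives the robot as it stands.
- The arm moves only by the tool servo_tool, never from a script. Its arguments are lists of equal length, an entry for each row: "offset": the shift along the tool's x, y, z each as a share of 1000 mm, from -1 to 1, a list of three; "angular": the turn, a rotation vector about the tool's x, y, z each as a share of 8 degrees, from -1 to 1, a list of three. A call has 1 to 10 rows; each row shifts and turns the commanded pose from where the row before left it, along the tool's axes as they then stand; what a row does not reach is not made up. A row lasts 1/10 s, in which the tool goes at most 50 mm and 8.59 degrees, less where a joint would pass 70% of its speed; a pose out of reach is approached as far as the arm can. A call with a number of a shift or a turn outside -1 to 1 is refused whole. A call with a gripper value outside its range is refused whole. "claw" is the opening, from 0 (shut) to 1 (fully open), set as the call begins (left out, the last holds). The fingers move at their own pace and stop on an object; "force" is the grip in N (left out, the last holds). Time passes only in rows, so rows that do not move let the fingers close. It gives the time, the measured TCP pose, the force and the opening at its end, in the units of the state.
- state(): the state, without advancing time (a new reading comes with each control period).
- optics.snapshot(name): name is "side" or "top"; returns the picture (480x640x3 uint8, blue, green, red); there is no depth.
- optics.calibration(name): a dict with "intrinsics" (3x3 intrinsics, pixels), "world_from_camera" (4x4, takes a point from camera to world coordinates). Camera axes: x right, y down, z forward; pixel columns grow to the right and rows downward; lengths in mm; the calibration is good to about 2 mm. A picture is of the moment at which its call begins. calibration takes no time and is no camera call.
- arm.job_done(): hands the job in, once; it reports no verdict.
The state is a dict: "clock": time; "q": joint angles; "dq": joint speeds; "effort": joint torques, N m; "tool_pos": TCP position; "tcp_rot": TCP orientation; "force": force on the tool from outside, world axes, zero at the start; "moment": the same for the moment, N m; "width": finger opening in mm.
Only numpy, scipy, OpenCV 4.12 (cv2) and the standard library are available. Lean on these libraries where they do the work, as an engineer would, in place of code of your own. Each camera call takes 0.05 s, during which the arm holds its last target. There are 200 camera calls.

## Working session

There is one attempt and no reset: what is moved stays moved. The work goes in short steps, Python scripts to look and compute and a tool call to move; the robot and the scene stay as the last step left them, time stands still between calls to the robot, and variables do not carry over. Pictures are saved under pics/ and viewed, about 12 in all and at most 16, crops included, and the job is handed in when it is done.

Besides the shell and the picture viewer there is one more tool, called after "Emit:" as a command line: name --argument value ..., lists and objects as JSON in quotes. servo_tool: Moves the arm, as the interface text tells. Shift numbers are shares of 1000 mm and turn numbers shares of 8 degrees, none past 1 either way. Its arguments: {"type":"object","properties":{"offset":{"type":"array","items":{"type":"array","items":{"type":"number","minimum":-1,"maximum":1}}},"angular":{"type":"array","items":{"type":"array","items":{"type":"number","minimum":-1,"maximum":1}}},"claw":{"type":"number"},"force":{"type":"number"}},"required":["offset","angular"]}

```bash
ls; mkdir -p pics
python3 - <<'E'
from plant import state, optics, arm
import cv2
print(state()); 
for n in("top","side"):
    c=optics.calibration(n); print(n,c)
    cv2.imwrite(f"pics/{n}0.png",optics.snapshot(n))
E
```

```text
pics
{'clock': 0.0, 'q': array([-1.24360871e+00,  3.51241525e-01,  1.65242636e+00,  1.35374441e-05,
        1.13910241e+00, -8.46092570e-02]), 'dq': array([ 0.00046007, -0.00077388,  0.0001205 ,  0.00075409, -0.00056626,
       -0.00109186]), 'effort': array([ 6.28236357e-04, -5.06103659e+01, -2.91399962e+01, -5.76976231e-05,
        4.48757797e-03, -2.88712704e-05]), 'tool_pos': array([ 220.06196845, -503.71540903,  247.75465037]), 'tcp_rot': array([-3.07409104e+00, -6.42040232e-01,  2.04572644e-04]), 'force': array([-1.06902402,  0.02691184,  0.45173343]), 'moment': array([-0.05946771,  0.00576992,  0.01431584]), 'width': 85.73828519458984}
top {'intrinsics': array([[439.01379005,   0.        , 315.80858933],
       [  0.        , 439.01379005, 238.01972627],
       [  0.        ,   0.        ,   1.        ]]), 'world_from_camera': array([[-5.06492129e-03, -9.88701469e-01,  1.49812391e-01,
         3.22468876e+02],
       [-9.99774156e-01,  8.09880229e-03,  1.96480430e-02,
         3.39491297e+00],
       [-2.06393499e-02, -1.49679041e-01, -9.88519197e-01,
         1.25287375e+03],
       [ 0.00000000e+00,  0.00000000e+00,  0.00000000e+00,
         1.00000000e+00]])}
side {'intrinsics': array([[555.08562357,   0.        , 331.39801184],
       [  0.        , 555.08562357, 239.58832713],
       [  0.        ,   0.        ,   1.        ]]), 'world_from_camera': array([[ 9.62894583e-01, -1.43481370e-01,  2.28576285e-01,
         2.28032868e+02],
       [-2.69313448e-01, -5.65599805e-01,  7.79465924e-01,
        -1.03166587e+03],
       [ 1.74438635e-02, -8.12102184e-01, -5.83254451e-01,
         8.61305614e+02],
       [ 0.00000000e+00,  0.00000000e+00,  0.00000000e+00,
         1.00000000e+00]])}
```

View pics/top0.png

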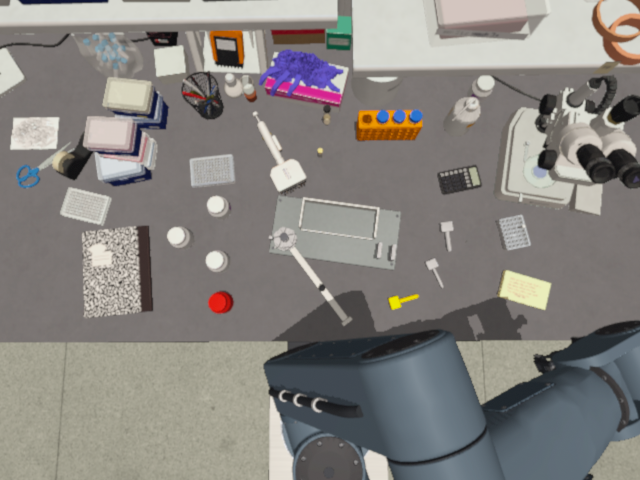

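View pics/side0.png

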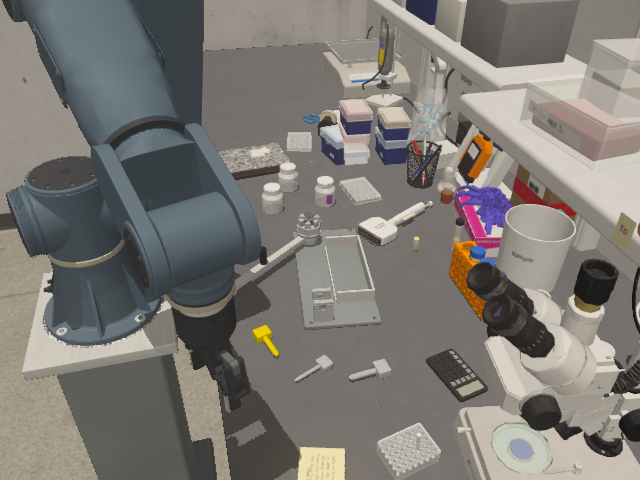

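The top view shows three white jars at (218,206), (178,237) and (216,261). A red look-alike is at (220,302) and the yellow pin at (402,301). Two grey pins are at (447,235) and (434,272), and the deck is at about (335,230). Next I'll enlarge both views.

Run:
```python
import cv2
t=cv2.imread("pics/top0.png"); s=cv2.imread("pics/side0.png")
def crop(im,x0,y0,x1,y1,k,n):
    c=cv2.resize(im[y0:y1,x0:x1],None,fx=k,fy=k,interpolation=cv2.INTER_CUBIC)
    for x in range((x0//20+1)*20,x1,20):
        cv2.line(c,((x-x0)*k,0),((x-x0)*k,6),(0,255,255),1); cv2.putText(c,str(x),((x-x0)*k-10,16),0,.35,(0,255,255))
    for y in range((y0//20+1)*20,y1,20):
        cv2.line(c,(0,(y-y0)*k),(6,(y-y0)*k),(0,255,255),1); cv2.putText(c,str(y),(8,(y-y0)*k+4),0,.35,(0,255,255))
    cv2.imwrite(n,c)
crop(t,262,190,462,328,4,"pics/tc.png")
crop(s,236,205,396,385,4,"pics/sc.png") if 0 else crop(s,236,205,396,354,4,"pics/sc.png")
```

```text
(no output)
```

View pics/tc.png

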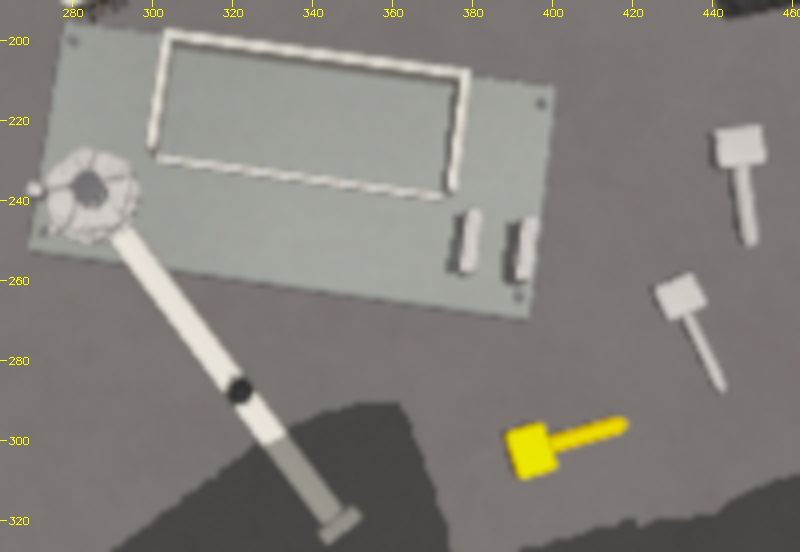

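View pics/sc.png

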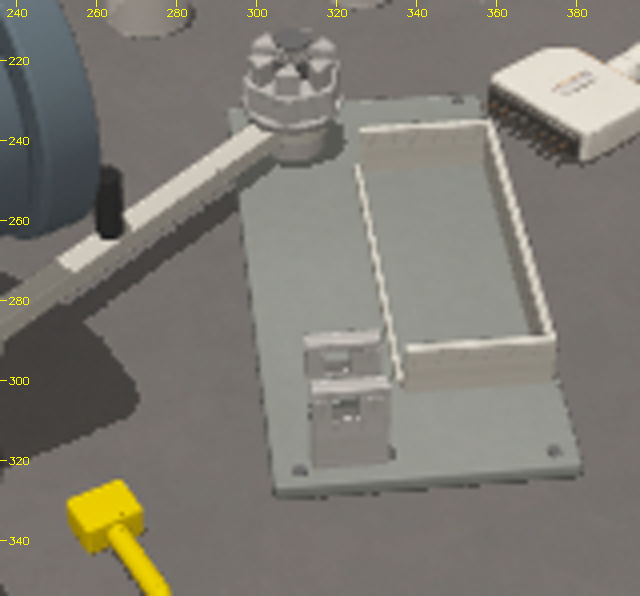

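The enlarged crop settles the pins. The grey pin at (447,227) has a thick, shorter shank, so it is the clevis pin. The grey pin at (432,264) has a thin, longer shank, so it is the lock pin. The yellow one at (396,302) is the look-alike. The gate is open about 40°, with its handle at (322,287). One montage of the remaining details will cover the rest.

```bash
cat > h.py <<'E'
import numpy as np, cv2
from plant import state, optics, arm
C={n:optics.calibration(n) for n in("top","side")}
def ray(n,u,v):
    K=C[n]["intrinsics"];T=C[n]["world_from_camera"]
    return T[:3,3],T[:3,:3]@np.linalg.solve(K,[u,v,1.])
def onz(n,u,v,z):
    o,d=ray(n,u,v); return o+d*(z-o[2])/d[2]
def tri(a,b):
    (o1,d1),(o2,d2)=ray("top",*a),ray("side",*b)
    s=np.linalg.lstsq(np.c_[d1,-d2],o2-o1,rcond=None)[0]
    p,q=o1+d1*s[0],o2+d2*s[1]; return (p+q)/2,np.linalg.norm(p-q)
def proj(n,p):
    T=np.linalg.inv(C[n]["world_from_camera"]);x=C[n]["intrinsics"]@(T[:3,:3]@np.asarray(p,float)+T[:3,3]);return x[:2]/x[2]
def crop(im,x0,y0,x1,y1,k,st=10):
    c=cv2.resize(im[y0:y1,x0:x1],None,fx=k,fy=k,interpolation=cv2.INTER_CUBIC)
    for x in range((x0//st+1)*st,x1,st):
        cv2.line(c,((x-x0)*k,0),((x-x0)*k,5),(0,255,255),1); cv2.putText(c,str(x),((x-x0)*k-10,15),0,.33,(0,255,255))
    for y in range((y0//st+1)*st,y1,st):
        cv2.line(c,(0,(y-y0)*k),(5,(y-y0)*k),(0,255,255),1); cv2.putText(c,str(y),(7,(y-y0)*k+4),0,.33,(0,255,255))
    return c
def mont(rows,f):
    rs=[]
    for r in rows:
        H=max(c.shape[0] for c in r); rs.append(np.hstack([np.pad(c,((0,H-c.shape[0]),(0,4),(0,0))) for c in r]))
    W=max(r.shape[1] for r in rs); m=np.vstack([np.pad(r,((0,4),(0,W-r.shape[1]),(0,0))) for r in rs]); print(m.shape); cv2.imwrite(f,m)
E
python3 - <<'E'
from h import *
t=cv2.imread("pics/top0.png"); s=cv2.imread("pics/side0.png")
mont([[crop(t,160,190,235,275,3),crop(s,255,155,345,220,4),],[crop(s,290,345,400,390,3),]],"pics/m1.png")
mont([[crop(t,266,220,306,256,9),crop(s,288,205,332,250,9)],],"pics/m2.png")
E
```

```text
(403, 593, 3)
(409, 764, 3)
```

View pics/m1.png

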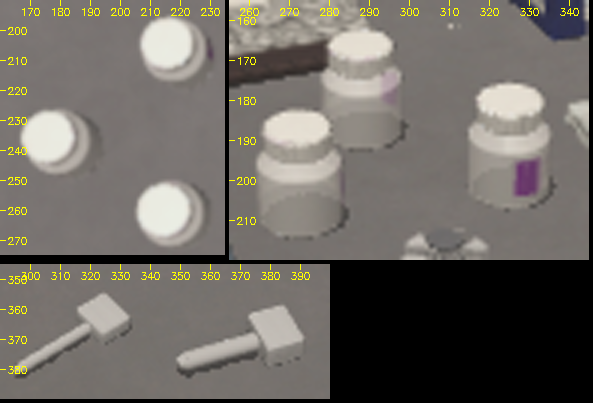

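View pics/m2.png

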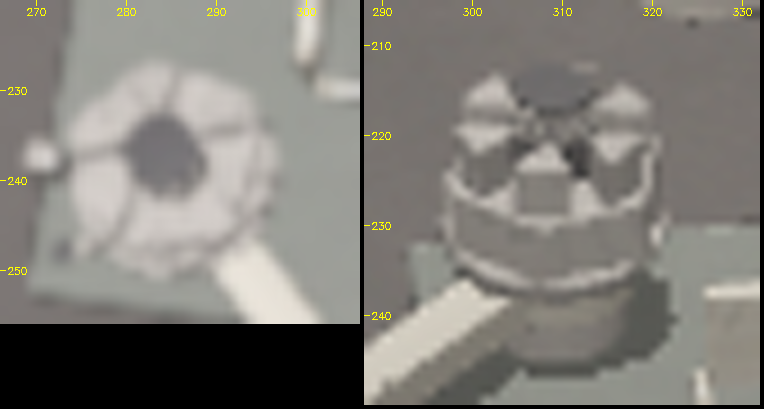

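The jar caps are at (215,205), (176,235) and (215,260) in the top view. In the side view they match (325,180), (288,166) and (272,186). The nut's tab seems to sit low-left near (275,248), and a dark spot at (311,222) in the side view may be the cross hole. Now I'll fit the deck pose.

Run:
```python
from h import *
from scipy.optimize import least_squares
tp=lambda x,y:(x/4+262,y/4+190); sp=lambda x,y:(x/4+236,y/4+205)
O=[("top",(85,180,12),tp(66,24)),("top",(85,-180,12),tp(555,88)),("top",(-85,-180,12),tp(527,319)),("top",(-85,180,12),tp(28,250)),
("side",(-85,-180,12),sp(275,490)),("side",(85,-180,12),sp(581,468)),("side",(85,180,12),sp(488,98)),
("top",(-40,140,93.5),tp(90,188)),("side",(-40,140,93.5),sp(292,40)),]
def M(p,q): c,s=np.cos(p[2]),np.sin(p[2]); return np.array([p[0]+c*q[0]-s*q[1],p[1]+s*q[0]+c*q[1],q[2]])
f=lambda p:np.concatenate([proj(n,M(p,q))-u for n,q,u in O])
r=least_squares(f,[530,-50,-.1],loss="soft_l1");p=r.x;print(p,np.rad2deg(p[2]));print(f(p).reshape(-1,2).round(1).tolist())
np.save("deck.npy",p)
for k,q in dict(pivot=(-40,140,93.5),fork=(-40,-140,54),pen=(40,0,12),post=(-40,182,45)).items(): print(k,M(p,q).round(1))
print("post px",proj("top",M(p,(-40,182,45))))
h=onz("top",322,287.5,85);d=h-M(p,(-40,140,85));print("handle",h,np.hypot(*d[:2]),"gate",p[2]-np.pi/2-np.arctan2(d[1],d[0]))
for a,b in (((215.3,205),(325.5,180)),((176,235.3),(287.75,166.3)),((214.7,260),(272,186.5))): print("jar",tri(a,b),onz("top",*a,76)[:2],onz("side",*b,76)[:2])
for n,a,za,b,zb,s_ in(("clevis",(447,226.5),20,(449.75,250.75),10,(382.3,366)),("lock",(432,264.25),14,(442.5,287.25),7,(324.3,361.7))):
    A,B=onz("top",*a,za),onz("top",*b,zb);d=B-A;print(n,A,B,np.hypot(*d[:2]),np.degrees(np.arctan2(d[1],d[0])),"side",onz("side",*s_,za),tri(a,s_))
# polar profile of crown top
t=cv2.cvtColor(cv2.imread("pics/top0.png"),6);s=cv2.cvtColor(cv2.imread("pics/side0.png"),6)
for n,im in(("top",t),("side",s)):
  for rr,z in ((18,82),(22,82),(36,47)):
    v=[]
    for a in range(0,360,10):
        q=M(p,(-40+rr*np.cos(np.radians(a)),140+rr*np.sin(np.radians(a)),z));u=proj(n,q)
        v.append(int(cv2.getRectSubPix(im,(1,1),tuple(map(float,u)))[0,0]))
    print(n,rr,v)
```

```text
[ 5.26201981e+02 -2.92759229e+01 -1.43413609e-01] -8.21699450094094
[[-0.3, -0.4], [1.1, -0.2], [1.5, 0.7], [0.3, 0.7], [-0.7, 0.5], [0.5, -0.2], [-3.1, -0.9], [-1.8, -1.8], [1.1, -1.1]]
pivot [506.6 115.   93.5]
fork [ 466.6 -162.1   54. ]
pen [565.8 -35.   12. ]
post [512.6 156.6  45. ]
post px [269.5335477  235.87992965]
handle [366.9534684   10.89795866  85.        ] 174.1988687200905 gate 0.7868458971351
jar (array([596.76499021, 303.44084732,  75.26366836]), np.float64(2.855078464684145)) [595.14926295 303.41573225] [597.92604812 302.40603897]
jar (array([511.18032337, 409.04821989,  75.54757443]), np.float64(0.7292094173708095)) [511.47334476 408.85845449] [510.64363463 408.19137829]
jar (array([442.9415512 , 300.15031891,  77.62081085]), np.float64(0.3202259623333911)) [442.94771821 300.57556263] [443.5480907  302.90541047]
clevis [ 539.29130247 -344.19453471   20.        ] [ 471.23870511 -351.30269667   10.        ] 68.42281764004846 -174.0370211025668 side [ 539.92842715 -344.69994457   20.        ] (array([ 539.70867512, -344.3850171 ,   19.61141941]), np.float64(0.6985395
[... 697 characters left out ...]
159, 150, 168, 149, 143, 158, 160, 177, 151, 159, 156, 168, 156, 147, 169, 216, 206, 167, 151, 156, 152, 161, 158, 154, 158, 159, 157, 156, 156]
side 18 [148, 166, 181, 178, 152, 121, 109, 110, 108, 109, 109, 108, 108, 109, 131, 159, 143, 132, 133, 162, 140, 98, 88, 88, 154, 172, 112, 73, 78, 129, 182, 180, 176, 152, 135, 127]
side 22 [139, 158, 168, 171, 157, 121, 115, 114, 110, 108, 107, 108, 108, 116, 182, 170, 148, 136, 147, 184, 178, 130, 88, 111, 179, 183, 150, 72, 92, 139, 176, 166, 157, 147, 125, 124]
side 36 [116, 116, 116, 116, 117, 112, 156, 143, 75, 153, 148, 96, 109, 114, 127, 163, 134, 134, 128, 129, 131, 139, 137, 138, 135, 115, 116, 107, 106, 100, 92, 145, 146, 146, 147, 132]
```

```bash
cat > fit.py <<'E'
from h import *
from scipy.optimize import least_squares
tp=lambda x,y:(x/4+262,y/4+190); sp=lambda x,y:(x/4+236,y/4+205)
O=[("top",(85,180,12),tp(66,24)),("top",(85,-180,12),tp(555,88)),("top",(-85,-180,12),tp(527,319)),("top",(-85,180,12),tp(28,250)),
("side",(-85,-180,12),sp(275,490)),("side",(85,-180,12),sp(581,468)),
("top",(-40,140,93.5),(284.5,237.3)),("side",(-40,140,93.5),sp(292,40)),("top",(-40,182,45),(270.4,237.3)),
("top",(-40,-159,68),tp(527,247)),("top",(-40,-121,68),tp(471,240))]
def M(p,q): c,s=np.cos(p[2]),np.sin(p[2]); return np.array([p[0]+c*q[0]-s*q[1],p[1]+s*q[0]+c*q[1],q[2]])
E
python3 - <<'E'
from fit import *
f=lambda p:np.concatenate([proj(n,M(p,q))-u for n,q,u in O])
r=least_squares(f,[530,-50,-.1]);p=r.x;print(p,np.rad2deg(p[2]));print(f(p).reshape(-1,2).round(1).tolist())
np.save("deck.npy",p)
for k,q in dict(pivot=(-40,140,93.5),fork=(-40,-140,54),pen=(40,0,12)).items(): print(k,M(p,q).round(1))
a,e=tri((284.5,237.3),(309,215)); print("stud tri",a,e)
h=onz("top",322,287.5,85);d=h-M(p,(-40,140,85));print("handle",h,np.hypot(*d[:2]),"gate",p[2]-np.pi/2-np.arctan2(d[1],d[0]))
t=cv2.imread("pics/top0.png");s=cv2.imread("pics/side0.png")
# rectified plan views of nut at crown top, flange top, centred on local triangulated stud
out=[]
for n,im in(("top",t),("side",s)):
  for z,c in((82,a),(47,a)):
    k=5;pts=np.float32([(c[0]+dx,c[1]+dy,z) for dx,dy in((45,45),(45,-45),(-45,-45),(-45,45))])
    src=np.float32([proj(n,q) for q in pts]);W=90*k//2*1
    H=cv2.getPerspectiveTransform(src,np.float32([(0,0),(W,0),(W,W),(0,W)])*1)
    o=cv2.warpPerspective(im,H,(W,W),flags=cv2.INTER_CUBIC);o=cv2.resize(o,(290,290))
    cv2.circle(o,(145,145),int(27*290/90),(0,255,0),1);out.append(o)
mont([out[:2],out[2:]],"pics/nut.png")
E
```

```text
[ 5.24935513e+02 -2.98812735e+01 -1.37425774e-01] -7.873916834624051
[[-0.3, 0.4], [1.2, -0.1], [1.9, 0.8], [0.6, 1.6], [-0.7, 1.0], [0.5, -0.1], [-1.5, -1.3], [0.3, -0.8], [-0.6, -0.6], [-0.8, -0.3], [-0.7, -0.3]]
pivot [504.5 114.3  93.5]
fork [ 466.1 -163.1   54. ]
pen [564.6 -35.4  12. ]
stud tri [501.65806974 110.06979149  93.95825079] 1.8364807506754262
handle [366.9534684   10.89795866  85.        ] 172.0590644394756 gate 0.788814562550501
(588, 588, 3)
```

View pics/nut.png

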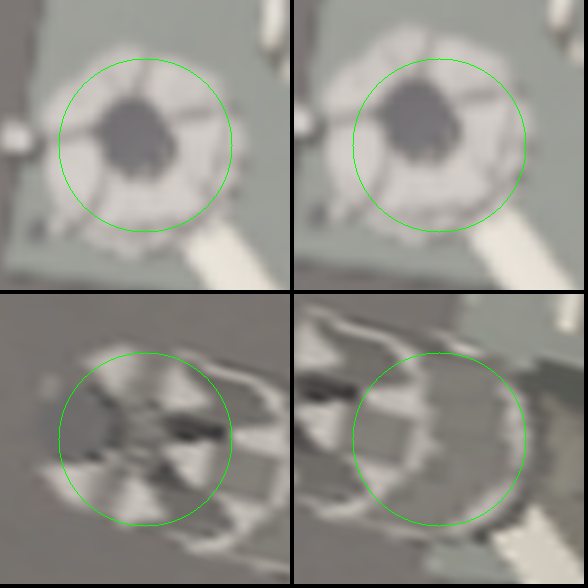

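Seven pictures viewed. The stud is at about (503,112), the nut is near -0.75 rad by its tab, and the gate is open 0.79 rad. I'll rotate the tool so its x lies along deck +y and its y along deck +x, then go to the jars.

Emit:
servo_tool --offset '[[0, 0, 0], [0, 0, 0], [0, 0, 0], [0, 0, 0], [0, 0, 0], [0, 0, 0], [0, 0, 0], [0, 0, 0], [0, 0, 0]]' --angular '[[0, 0, -0.914], [0, 0, -0.914], [0, 0, -0.914], [0, 0, -0.914], [0, 0, -0.914], [0, 0, -0.914], [0, 0, -0.914], [0, 0, -0.914], [0, 0, 0]]' --claw 1

```text
clock: 1.0
tool_pos: [220.1, -503.9, 248.0]
tcp_rot: [-2.367, -2.065, -0.0]
force: [0.5, -0.1, 0.3]
width: 85.2
```

```bash
cat >> h.py <<'E'
from scipy.spatial.transform import Rotation as R
def go(*ts):
    s=state();p=s["tool_pos"];m=R.from_rotvec(s["tcp_rot"]).as_matrix()
    print("t",round(s["clock"],1),"p",p.round(1),"yaw",np.degrees(np.arctan2(m[1,0],m[0,0])).round(2),"tilt",np.degrees(np.arccos(-m[2,2])).round(2),"F",s["force"].round(1),"w",round(s["width"],1))
    for t in ts:
        print(t,"tool shift",(m.T@(np.array(t)-p)).round(1)); p=np.array(t,float)
E
python3 -c "
from h import *
go((443,300.5,180),(443,300.5,57))"
```

```text
t 1.0 p [ 220.1 -503.9  248. ] yaw 82.19 tilt 0.03 F [ 0.5 -0.1  0.3] w 85.2
(443, 300.5, 180) tool shift [827.1 111.6  68.5]
(443, 300.5, 57) tool shift [-1.00e-01  0.00e+00  1.23e+02]
```

Emit:
servo_tool --offset '[[0.041, 0.0055, 0], [0.041, 0.0055, 0], [0.041, 0.0055, 0], [0.041, 0.0055, 0], [0.041, 0.0055, 0], [0.041, 0.0055, 0], [0.041, 0.0055, 0], [0.041, 0.0055, 0], [0.041, 0.0055, 0], [0.041, 0.0055, 0]]' --angular '[[0, 0, 0], [0, 0, 0], [0, 0, 0], [0, 0, 0], [0, 0, 0], [0, 0, 0], [0, 0, 0], [0, 0, 0], [0, 0, 0], [0, 0, 0]]'

```text
clock: 2.0
tool_pos: [331.1, -103.9, 248.4]
tcp_rot: [2.374, 2.057, 0.0]
force: [1.5, -0.0, 0.1]
width: 85.3
```

Emit:
servo_tool --offset '[[0.041, 0.0055, 0], [0.041, 0.0055, 0], [0.041, 0.0055, 0], [0.041, 0.0055, 0], [0.041, 0.0055, 0], [0.041, 0.0055, 0], [0.041, 0.0055, 0], [0.041, 0.0055, 0.02], [0.041, 0.0055, 0.02], [0.041, 0.0055, 0.028]]' --angular '[[0, 0, 0], [0, 0, 0], [0, 0, 0], [0, 0, 0], [0, 0, 0], [0, 0, 0], [0, 0, 0], [0, 0, 0], [0, 0, 0], [0, 0, 0]]'

```text
clock: 3.0
tool_pos: [442.5, 295.1, 180.1]
tcp_rot: [2.373, 2.058, 0.003]
force: [0.9, -0.2, 0.7]
width: 85.3
```

```bash
python3 -c "
from h import *
go((443,300.5,130),(443,300.5,57))
t=optics.snapshot('top');s=optics.snapshot('side')
cv2.imwrite('pics/g_top.png',t);cv2.imwrite('pics/g_side.png',s)
mont([[crop(t,160,190,300,330,3),crop(s,180,110,340,250,3,20)]],'pics/g.png')"
```

```text
t 3.0 p [442.5 295.1 180.1] yaw 81.86 tilt 0.11 F [ 0.9 -0.2  0.7] w 85.3
(443, 300.5, 130) tool shift [ 5.3 -0.4 50.1]
(443, 300.5, 57) tool shift [-0.1 -0.1 73. ]
(424, 908, 3)
```

View pics/g.png

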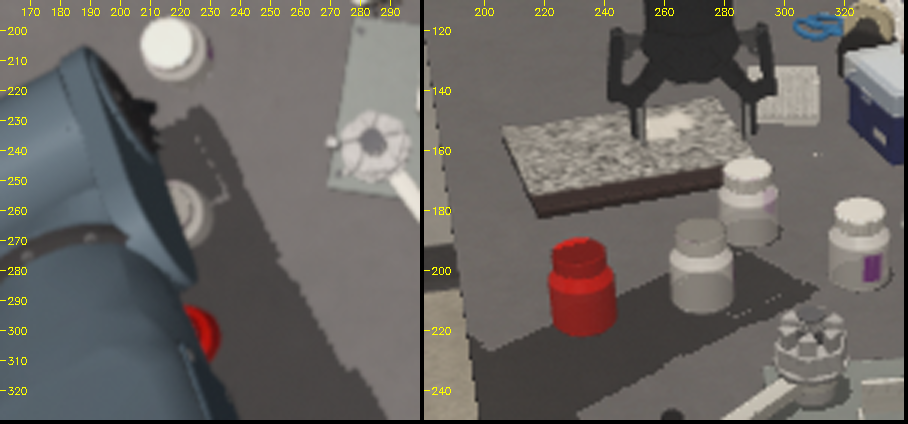

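The fingers are centred over jar C, at side (251,155) and (288,154). I'll descend, grip and lift.

Emit:
servo_tool --offset '[[0.005, 0, 0.03], [0, 0, 0.035], [0, 0, 0.03], [0, 0, 0.02], [0, 0, 0.012], [0, 0, 0]]' --angular '[[0, 0, 0], [0, 0, 0], [0, 0, 0], [0, 0, 0], [0, 0, 0], [0, 0, 0]]'

```text
clock: 3.7
tool_pos: [442.2, 297.4, 52.6]
tcp_rot: [-2.371, -2.06, 0.003]
force: [-0.3, -0.6, 0.6]
width: 85.2
```

Emit:
servo_tool --offset '[[0, 0, 0], [0, 0, 0], [0, 0, 0], [0, 0, 0], [0, 0, 0], [0, 0, 0], [0, 0, 0], [0, 0, 0]]' --angular '[[0, 0, 0], [0, 0, 0], [0, 0, 0], [0, 0, 0], [0, 0, 0], [0, 0, 0], [0, 0, 0], [0, 0, 0]]' --claw 0 --force 40

```text
clock: 4.5
tool_pos: [443.4, 298.3, 55.0]
tcp_rot: [2.369, 2.062, 0.003]
force: [-1.6, -2.5, 8.8]
width: 56.5
```

```bash
python3 -c "
from fit import *
p=np.load('deck.npy');go(M(p,(40,66,180)),M(p,(40,66,66)))
print(proj('side',(442.5,295.1,170)))"
```

```text
t 4.5 p [443.4 298.3  55. ] yaw 82.07 tilt 0.13 F [-1.6 -2.5  8.8] w 56.5
[573.59996913  30.01672935 180.        ] tool shift [-247.5  166.2 -125. ]
[573.59996913  30.01672935  66.        ] tool shift [-1.00e-01 -2.00e-01  1.14e+02]
[270.57688143 157.51301094]
```

Emit:
servo_tool --offset '[[0, 0, -0.02], [0, 0, -0.035], [0, 0, -0.035], [0, 0, -0.035], [-0.031, 0.021, 0], [-0.031, 0.021, 0], [-0.031, 0.021, 0], [-0.031, 0.021, 0], [-0.031, 0.021, 0], [-0.031, 0.021, 0]]' --angular '[[0, 0, 0], [0, 0, 0], [0, 0, 0], [0, 0, 0], [0, 0, 0], [0, 0, 0], [0, 0, 0], [0, 0, 0], [0, 0, 0], [0, 0, 0]]'

```text
clock: 5.5
tool_pos: [542.4, 95.0, 179.3]
tcp_rot: [2.369, 2.062, 0.002]
force: [0.6, 0.7, -0.8]
width: 56.5
```

Emit:
servo_tool --offset '[[-0.031, 0.02, 0], [-0.031, 0.02, 0], [0, 0, 0.02], [0, 0, 0.02], [0, 0, 0]]' --angular '[[0, 0, 0], [0, 0, 0], [0, 0, 0], [0, 0, 0], [0, 0, 0]]'

```text
clock: 6.0
tool_pos: [571.7, 29.3, 136.8]
tcp_rot: [-2.368, -2.061, 0.004]
force: [-1.0, -0.4, -0.4]
width: 56.9
```

```bash
python3 -c "
from fit import *
p=np.load('deck.npy');go(M(p,(40,66,68)))
t=optics.snapshot('top');s=optics.snapshot('side')
cv2.imwrite('pics/j_top.png',t);cv2.imwrite('pics/j_side.png',s)
mont([[crop(t,200,180,410,300,2,20),crop(s,260,160,400,350,3,20)]],'pics/j.png')"
```

```text
t 6.0 p [571.7  29.3 136.8] yaw 82.05 tilt 0.19 F [-1.  -0.4 -0.4] w 56.9
[573.59996913  30.01672935  68.        ] tool shift [ 1.   2.  68.8]
(574, 848, 3)
```

View pics/j.png

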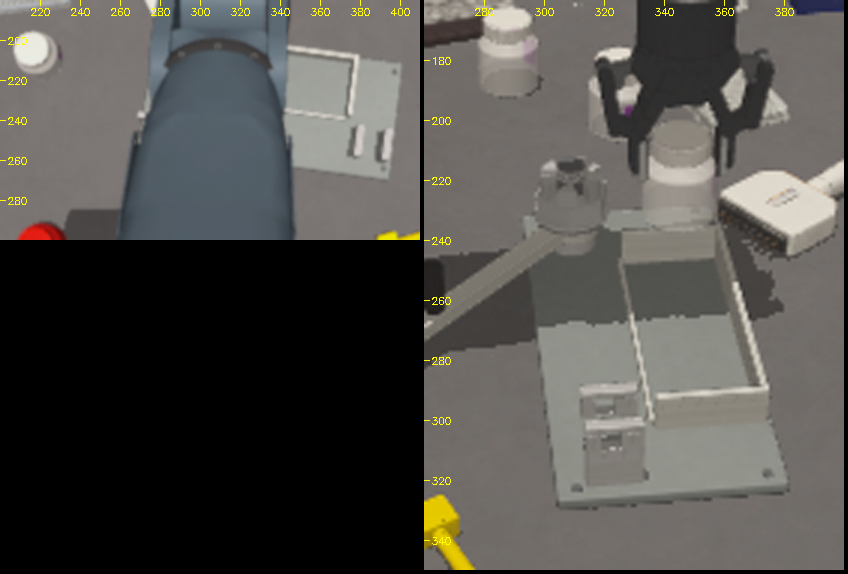

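Jar C is held upright over the left end of the pen. I'll lower and release it, then go for jar A.

Emit:
servo_tool --offset '[[0, 0.002, 0.025], [0, 0, 0.025], [0, 0, 0.01], [0, 0, 0.007], [0, 0, 0], [0, 0, 0]]' --angular '[[0, 0, 0], [0, 0, 0], [0, 0, 0], [0, 0, 0], [0, 0, 0], [0, 0, 0]]'

```text
clock: 6.7
tool_pos: [575.5, 29.3, 72.4]
tcp_rot: [2.368, 2.062, 0.002]
force: [-0.1, 0.3, -0.6]
width: 56.6
```

Emit:
servo_tool --offset '[[0, 0, 0], [0, 0, 0], [0, 0, 0], [0, 0, 0], [0, 0, 0], [0, 0, -0.03], [0, 0, -0.04], [0, 0, -0.04], [0, 0, 0], [0, 0, 0]]' --angular '[[0, 0, 0], [0, 0, 0], [0, 0, 0], [0, 0, 0], [0, 0, 0], [0, 0, 0], [0, 0, 0], [0, 0, 0], [0, 0, 0], [0, 0, 0]]' --claw 1

```text
clock: 7.7
tool_pos: [575.1, 29.3, 181.9]
tcp_rot: [2.369, 2.062, 0.002]
force: [-0.9, -0.6, 0.1]
width: 85.3
```

```bash
python3 -c "
from h import *
go((596.5,303,180),(596.5,303,52))"
```

```text
t 7.7 p [575.1  29.3 181.9] yaw 82.09 tilt 0.09 F [-0.9 -0.6  0.1] w 85.3
(596.5, 303, 180) tool shift [274.1 -16.5   1.9]
(596.5, 303, 52) tool shift [ -0.   -0.2 128. ]
```

Emit:
servo_tool --offset '[[0.039, -0.0024, 0], [0.039, -0.0024, 0], [0.039, -0.0024, 0], [0.039, -0.0024, 0], [0.039, -0.0024, 0], [0.039, -0.0024, 0], [0.04, -0.0024, 0], [0, 0, 0.035], [0, 0, 0.035], [0, 0, 0.03]]' --angular '[[0, 0, 0], [0, 0, 0], [0, 0, 0], [0, 0, 0], [0, 0, 0], [0, 0, 0], [0, 0, 0], [0, 0, 0], [0, 0, 0], [0, 0, 0]]'

```text
clock: 8.7
tool_pos: [594.5, 302.8, 77.6]
tcp_rot: [-2.368, -2.063, 0.005]
force: [0.3, 0.4, -0.3]
width: 85.2
```

Emit:
servo_tool --offset '[[0, 0, 0.02], [0, 0, 0.008], [0, 0, 0]]' --angular '[[0, 0, 0], [0, 0, 0], [0, 0, 0]]'

```text
clock: 9.0
tool_pos: [595.1, 302.5, 51.4]
tcp_rot: [-2.369, -2.062, 0.005]
force: [-0.4, 0.2, 0.3]
width: 85.6
```

Emit:
servo_tool --offset '[[0, 0, 0], [0, 0, 0], [0, 0, 0], [0, 0, 0], [0, 0, 0], [0, 0, 0], [0, 0, 0], [0, 0, -0.02], [0, 0, -0.04], [0, 0, -0.04]]' --angular '[[0, 0, 0], [0, 0, 0], [0, 0, 0], [0, 0, 0], [0, 0, 0], [0, 0, 0], [0, 0, 0], [0, 0, 0], [0, 0, 0], [0, 0, 0]]' --claw 0

```text
clock: 10.0
tool_pos: [595.7, 302.8, 154.7]
tcp_rot: [-2.369, -2.063, 0.001]
force: [0.3, -0.3, -1.0]
width: 56.4
```

```bash
python3 -c "
from fit import *
p=np.load('deck.npy');go(M(p,(40,0,160)),M(p,(40,0,66)))"
```

```text
t 10.0 p [595.7 302.8 154.7] yaw 82.09 tilt 0.03 F [ 0.3 -0.3 -1. ] w 56.4
[564.55839053 -35.36101806 160.        ] tool shift [-339.2   15.7   -5.2]
[564.55839053 -35.36101806  66.        ] tool shift [ 0.  0. 94.]
```

Emit:
servo_tool --offset '[[-0.042, 0.002, 0], [-0.042, 0.002, 0], [-0.042, 0.002, 0], [-0.042, 0.002, 0], [-0.042, 0.002, 0], [-0.042, 0.002, 0], [-0.042, 0.002, 0], [-0.035, 0.002, 0], [-0.01, 0, 0], [0, 0, 0.02]]' --angular '[[0, 0, 0], [0, 0, 0], [0, 0, 0], [0, 0, 0], [0, 0, 0], [0, 0, 0], [0, 0, 0], [0, 0, 0], [0, 0, 0], [0, 0, 0]]'

```text
clock: 11.0
tool_pos: [566.6, -36.6, 135.8]
tcp_rot: [2.369, 2.058, 0.006]
force: [1.2, 0.4, -1.0]
width: 56.8
```

Emit:
servo_tool --offset '[[0, 0, 0.025], [0, 0, 0.025], [0, 0, 0.012], [0, 0, 0.005], [0, 0, 0], [0, 0, 0]]' --angular '[[0, 0, 0], [0, 0, 0], [0, 0, 0], [0, 0, 0], [0, 0, 0], [0, 0, 0]]'

```text
clock: 11.6
tool_pos: [565.8, -34.8, 67.3]
tcp_rot: [2.368, 2.062, 0.002]
force: [0.5, -0.3, -0.9]
width: 56.7
```

```bash
python3 -c "
from fit import *
p=np.load('deck.npy');go(M(p,(40,0,66)))"
```

```text
t 11.6 p [565.8 -34.8  67.3] yaw 82.11 tilt 0.09 F [ 0.5 -0.3 -0.9] w 56.7
[564.55839053 -35.36101806  66.        ] tool shift [-0.7 -1.2  1.3]
```

Released next, then on to jar B at (511,408.5).

Emit:
servo_tool --offset '[[0, 0, 0], [0, 0, 0], [0, 0, 0], [0, 0, 0], [0, 0, 0], [0, 0, -0.03], [0, 0, -0.04], [0, 0, -0.04], [0, 0, 0], [0, 0, 0]]' --angular '[[0, 0, 0], [0, 0, 0], [0, 0, 0], [0, 0, 0], [0, 0, 0], [0, 0, 0], [0, 0, 0], [0, 0, 0], [0, 0, 0], [0, 0, 0]]' --claw 1

```text
clock: 12.6
tool_pos: [565.4, -35.1, 176.8]
tcp_rot: [2.369, 2.062, 0.002]
force: [-0.5, -0.1, -0.2]
width: 85.6
```

```bash
python3 -c "
from h import *
go((511,408.5,180),(511,408.5,52))"
```

```text
t 12.6 p [565.4 -35.1 176.8] yaw 82.09 tilt 0.09 F [-0.5 -0.1 -0.2] w 85.6
(511, 408.5, 180) tool shift [ 431.9 -114.9   -3.3]
(511, 408.5, 52) tool shift [  0.   -0.2 128. ]
```

Emit:
servo_tool --offset '[[0.043, -0.0115, 0], [0.043, -0.0115, 0], [0.043, -0.0115, 0], [0.043, -0.0115, 0], [0.043, -0.0115, 0], [0.043, -0.0115, 0], [0.043, -0.0115, 0], [0.043, -0.0115, 0], [0.043, -0.0115, 0], [0.043, -0.0115, 0]]' --angular '[[0, 0, 0], [0, 0, 0], [0, 0, 0], [0, 0, 0], [0, 0, 0], [0, 0, 0], [0, 0, 0], [0, 0, 0], [0, 0, 0], [0, 0, 0]]'

```text
clock: 13.6
tool_pos: [509.4, 408.1, 174.4]
tcp_rot: [-2.369, -2.063, 0.004]
force: [0.2, -1.0, 0.4]
width: 85.2
```

```bash
python3 -c "
from h import *
t=optics.snapshot('top');s=optics.snapshot('side')
mont([[crop(t,160,190,420,330,2,20)],[crop(s,240,130,400,270,3,20)]],'pics/k.png')
go((511,408.5,180),(511,408.5,52))"
```

```text
(708, 524, 3)
t 13.7 p [508.5 410.8 174.2] yaw 82.32 tilt 0.11 F [ 0.2 -0.6 -0.4] w 85.6
(511, 408.5, 180) tool shift [-1.9  2.8 -5.8]
(511, 408.5, 52) tool shift [1.00e-01 2.00e-01 1.28e+02]
```

View pics/k.png

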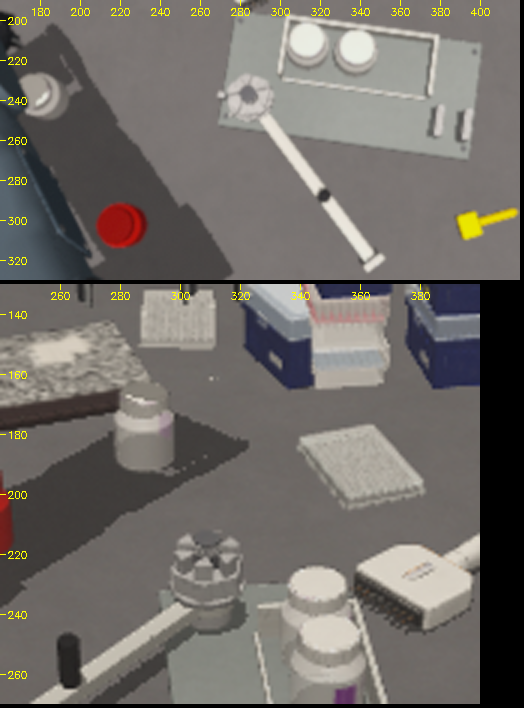

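Both placed jars stand in the pen, with caps at top (313,211) and (338,215). Jar B is unmoved at side (289,166).

Emit:
servo_tool --offset '[[-0.001, 0.001, 0.025], [0, 0, 0.035], [0, 0, 0.03], [0, 0, 0.02], [0, 0, 0.012], [0, 0, 0]]' --angular '[[0, 0, 0], [0, 0, 0], [0, 0, 0], [0, 0, 0], [0, 0, 0], [0, 0, 0]]'

```text
clock: 14.3
tool_pos: [510.4, 404.5, 52.0]
tcp_rot: [-2.369, -2.062, 0.006]
force: [0.8, -0.7, 0.0]
width: 85.5
```

Emit:
servo_tool --offset '[[0, 0, 0], [0, 0, 0], [0, 0, 0], [0, 0, 0], [0, 0, 0], [0, 0, 0], [0, 0, 0], [0, 0, -0.02], [0, 0, -0.04], [0, 0, -0.04]]' --angular '[[0, 0, 0], [0, 0, 0], [0, 0, 0], [0, 0, 0], [0, 0, 0], [0, 0, 0], [0, 0, 0], [0, 0, 0], [0, 0, 0], [0, 0, 0]]' --claw 0

```text
clock: 15.3
tool_pos: [511.1, 405.4, 156.0]
tcp_rot: [-2.369, -2.063, 0.0]
force: [1.2, 0.1, -1.7]
width: 56.6
```

```bash
python3 -c "
from fit import *
p=np.load('deck.npy');go(M(p,(40,-66,190)),M(p,(40,-66,66)))
for a in ((313,211),(338.5,215.5)):
    w=onz('top',*a,88)-M(p,(0,0,88));c,s=np.cos(p[2]),np.sin(p[2]);print(c*w[0]+s*w[1],-s*w[0]+c*w[1])"
```

```text
t 15.3 p [511.1 405.4 156. ] yaw 82.09 tilt 0.01 F [ 1.2  0.1 -1.7] w 56.6
[ 555.51681193 -100.73876547  190.        ] tool shift [-495.2  113.6  -34. ]
[ 555.51681193 -100.73876547   66.        ] tool shift [  0.   0. 124.]
39.01106293014737 69.66761279524601
35.500666093756614 -0.3520498220373458
```

Emit:
servo_tool --offset '[[-0.0415, 0.0095, -0.02], [-0.0415, 0.0095, 0], [-0.0415, 0.0095, 0], [-0.0415, 0.0095, 0], [-0.0415, 0.0095, 0], [-0.0415, 0.0095, 0], [-0.0415, 0.0095, 0], [-0.0415, 0.0095, 0], [-0.0415, 0.0095, 0], [-0.0415, 0.0095, 0]]' --angular '[[0, 0, 0], [0, 0, 0], [0, 0, 0], [0, 0, 0], [0, 0, 0], [0, 0, 0], [0, 0, 0], [0, 0, 0], [0, 0, 0], [0, 0, 0]]'

```text
clock: 16.3
tool_pos: [548.4, -20.3, 175.3]
tcp_rot: [2.368, 2.062, 0.002]
force: [1.0, -0.1, -1.4]
width: 57.0
```

Emit:
servo_tool --offset '[[-0.0415, 0.0095, 0], [-0.0415, 0.0095, 0], [0, 0, 0.02], [0, 0, 0.02], [0, 0, 0], [0, 0, 0]]' --angular '[[0, 0, 0], [0, 0, 0], [0, 0, 0], [0, 0, 0], [0, 0, 0], [0, 0, 0]]'

```text
clock: 16.9
tool_pos: [555.9, -103.3, 135.2]
tcp_rot: [2.369, 2.063, 0.001]
force: [0.1, 0.5, -1.6]
width: 56.7
```

```bash
python3 -c "
from fit import *
p=np.load('deck.npy');go(M(p,(40,-69,66)))"
```

```text
t 16.9 p [ 555.9 -103.3  135.2] yaw 82.1 tilt 0.04 F [ 0.1  0.5 -1.6] w 56.7
[ 555.10583109 -103.71048126   66.        ] tool shift [-0.5 -0.8 69.2]
```

Emit:
servo_tool --offset '[[0, -0.001, 0.025], [0, 0, 0.025], [0, 0, 0.012], [0, 0, 0.006], [0, 0, 0], [0, 0, 0]]' --angular '[[0, 0, 0], [0, 0, 0], [0, 0, 0], [0, 0, 0], [0, 0, 0], [0, 0, 0]]'

```text
clock: 17.5
tool_pos: [555.3, -103.3, 68.0]
tcp_rot: [2.368, 2.063, 0.001]
force: [-2.7, 0.6, 6.3]
width: 56.5
```

Emit:
servo_tool --offset '[[0, 0, 0], [0, 0, 0], [0, 0, 0], [0, 0, 0], [0, 0, 0], [0, 0, -0.03], [0, 0, -0.04], [0, 0, -0.04], [0, 0, 0], [0, 0, 0]]' --angular '[[0, 0, 0], [0, 0, 0], [0, 0, 0], [0, 0, 0], [0, 0, 0], [0, 0, 0], [0, 0, 0], [0, 0, 0], [0, 0, 0], [0, 0, 0]]' --claw 1

```text
clock: 18.5
tool_pos: [554.9, -103.3, 176.8]
tcp_rot: [2.368, 2.062, 0.001]
force: [-1.1, -0.3, -1.1]
width: 85.4
```

Emit:
servo_tool --offset '[[-0.02, -0.03, 0], [-0.02, -0.03, 0], [0, 0, 0], [0, 0, 0], [0, 0, 0], [0, 0, 0], [0, 0, 0], [0, 0, 0], [0, 0, 0]]' --angular '[[0, 0, 0], [0, 0, 0], [0, 0, 0.94], [0, 0, 0.94], [0, 0, 0.94], [0, 0, 0.94], [0, 0, 0.94], [0, 0, 0.94], [0, 0, 0]]' --claw 0.6

```text
clock: 19.4
tool_pos: [489.2, -134.4, 174.9]
tcp_rot: [-2.979, -0.993, 0.003]
force: [1.2, -0.2, 0.3]
width: 51.1
```

```bash
python3 -c "
from h import *
go((367,11,150),(367,11,66))"
```

```text
t 19.4 p [ 489.2 -134.4  174.9] yaw 36.85 tilt 0.14 F [ 1.2 -0.2  0.3] w 51.1
(367, 11, 150) tool shift [ -10.5 -189.6   25.3]
(367, 11, 66) tool shift [ 0.1  0.2 84. ]
```

Emit:
servo_tool --offset '[[-0.002, -0.038, 0.005], [-0.002, -0.038, 0.005], [-0.002, -0.038, 0.005], [-0.002, -0.038, 0.005], [-0.002, -0.038, 0.005], [0, 0, 0], [0, 0, 0]]' --angular '[[0, 0, 0], [0, 0, 0], [0, 0, 0], [0, 0, 0], [0, 0, 0], [0, 0, 0], [0, 0, 0]]'

```text
clock: 20.1
tool_pos: [367.2, 11.5, 151.0]
tcp_rot: [-2.977, -1.003, 0.001]
force: [0.5, 0.7, -0.3]
width: 51.1
```

```bash
python3 -c "
from h import *
t=optics.snapshot('top');s=optics.snapshot('side')
mont([[crop(t,264,190,404,330,3),crop(s,220,190,350,330,3)]],'pics/l.png')
go((367,11,66))
for d in (25,-25): print(proj('side',state()['tool_pos']+np.array([d*.6,-d*.8,-8])))"
```

```text
(424, 818, 3)
t 20.2 p [368.1  10.8 151.2] yaw 37.06 tilt 0.01 F [ 0.   0.7 -0.6] w 51.1
(367, 11, 66) tool shift [-0.8 -0.8 85.2]
[269.91859038 231.85691864]
[253.83255653 224.03236024]
```

View pics/l.png

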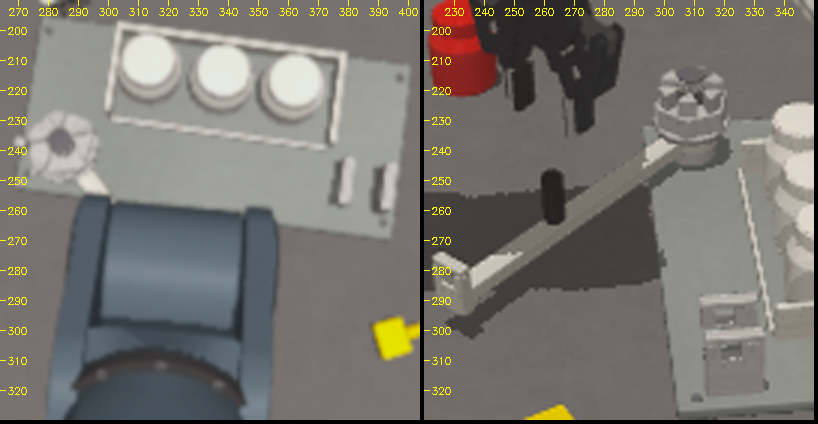

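All three jars stand upright in the pen. The handle is at side (263,247), between the projected fingers.

```bash
python3 -c "
from h import *
print(onz('side',263,246.9,85),tri((322,287.5),(263,246.9)))"
```

```text
[368.73112108  16.95143094  85.        ] (array([367.33958423,  10.80916351,  89.57037701]), np.float64(1.1259141415377836))
```

Emit:
servo_tool --offset '[[-0.0005, -0.001, 0.03], [0, 0, 0.03], [0, 0, 0.015], [0, 0, 0.01], [0, 0, 0]]' --angular '[[0, 0, 0], [0, 0, 0], [0, 0, 0], [0, 0, 0], [0, 0, 0]]'

```text
clock: 20.7
tool_pos: [366.4, 11.3, 65.5]
tcp_rot: [-2.979, -0.996, 0.003]
force: [-0.8, -0.2, 0.4]
width: 51.0
```

Emit:
servo_tool --offset '[[0, 0, 0], [0, 0, 0], [0, 0, 0], [0, 0, 0], [0, 0, 0], [0, 0, 0], [0, 0, 0]]' --angular '[[0, 0, 0], [0, 0, 0], [0, 0, 0], [0, 0, 0], [0, 0, 0], [0, 0, 0], [0, 0, 0]]' --claw 0 --force 40

```text
clock: 21.4
tool_pos: [367.0, 11.6, 67.0]
tcp_rot: [2.979, 0.996, 0.002]
force: [-1.6, -1.4, 4.1]
width: 16.9
```

```bash
python3 -c "
from h import *
go()"
```

```text
t 21.4 p [367.   11.6  67. ] yaw 36.98 tilt 0.09 F [-1.6 -1.4  4.1] w 16.9
```

Emit:
servo_tool --offset '[[0.0004, 0.0111, 0], [0.0004, 0.0111, 0], [0.0004, 0.0111, 0], [0.0004, 0.0111, 0], [0.0004, 0.0111, 0], [0.0004, 0.0111, 0], [0.0004, 0.0111, 0], [0.0004, 0.0111, 0], [0.0004, 0.0111, 0], [0.0004, 0.0111, 0]]' --angular '[[0, 0, -0.469], [0, 0, -0.469], [0, 0, -0.469], [0, 0, -0.469], [0, 0, -0.469], [0, 0, -0.469], [0, 0, -0.469], [0, 0, -0.469], [0, 0, -0.469], [0, 0, -0.469]]'

```text
clock: 22.4
tool_pos: [457.5, -49.9, 67.1]
tcp_rot: [2.498, 1.904, 0.001]
force: [-1.1, 0.4, 3.5]
width: 16.9
```

```bash
python3 -c "
from h import *
go((480,-56,67))"
```

```text
t 22.4 p [457.5 -49.9  67.1] yaw 74.65 tilt 0.05 F [-1.1  0.4  3.5] w 16.9
(480, -56, 67) tool shift [ 0.  23.3  0.1]
```

Emit:
servo_tool --offset '[[0.0002, 0.0074, 0], [0.0002, 0.0074, 0], [0.0002, 0.0074, 0], [0, 0.003, 0], [0, 0, 0]]' --angular '[[0, 0, -0.312], [0, 0, -0.312], [0, 0, -0.312], [0, 0, 0], [0, 0, 0]]'

```text
clock: 22.9
tool_pos: [478.2, -54.1, 66.9]
tcp_rot: [-2.366, -2.058, 0.009]
force: [-23.2, -2.9, 24.0]
width: 16.6
```

```bash
python3 -c "
from h import *
go()"
```

```text
t 22.9 p [478.2 -54.1  66.9] yaw 82.03 tilt 0.48 F [-23.2  -2.9  24. ] w 16.6
```

The gate is at its stop, with 23 N reaction and the handle at (478,-54). Backing off slightly, opening partway and rising.

Emit:
servo_tool --offset '[[0, -0.002, 0], [0, 0, 0], [0, 0, 0], [0, 0, 0], [0, 0, 0], [0, 0, 0], [0, 0, -0.03], [0, 0, -0.04], [0, 0, -0.04], [0, 0, 0]]' --angular '[[0, 0, 0], [0, 0, 0], [0, 0, 0], [0, 0, 0], [0, 0, 0], [0, 0, 0], [0, 0, 0], [0, 0, 0], [0, 0, 0], [0, 0, 0]]' --claw 0.45

```text
clock: 23.9
tool_pos: [481.8, -54.4, 180.8]
tcp_rot: [2.366, 2.056, 0.008]
force: [0.2, 0.7, 0.0]
width: 38.6
```

Emit:
servo_tool --offset '[[-0.03, -0.04, 0], [-0.02, -0.04, 0], [0, -0.04, 0], [0, 0, 0]]' --angular '[[0, 0, 0], [0, 0, 0], [0, 0, 0], [0, 0, 0]]'

```text
clock: 24.3
tool_pos: [349.5, -85.9, 175.2]
tcp_rot: [-2.37, -2.057, 0.003]
force: [0.9, 1.0, 0.2]
width: 38.3
```

```bash
python3 -c "
from h import *
t=optics.snapshot('top');s=optics.snapshot('side')
cv2.imwrite('pics/n_top.png',t);cv2.imwrite('pics/n_side.png',s)
mont([[crop(t,264,215,304,255,7,5),crop(s,288,205,332,250,7,5)],[crop(t,355,225,461,295,4),crop(s,300,270,350,330,6)]],'pics/n.png')
go((480,-56,67))"
```

```text
(683, 732, 3)
t 24.4 p [353.7 -86.9 176.2] yaw 81.94 tilt 0.03 F [0.2 0.3 0.6] w 38.4
(480, -56, 67) tool shift [ 48.3 120.6 109.3]
```

View pics/n.png

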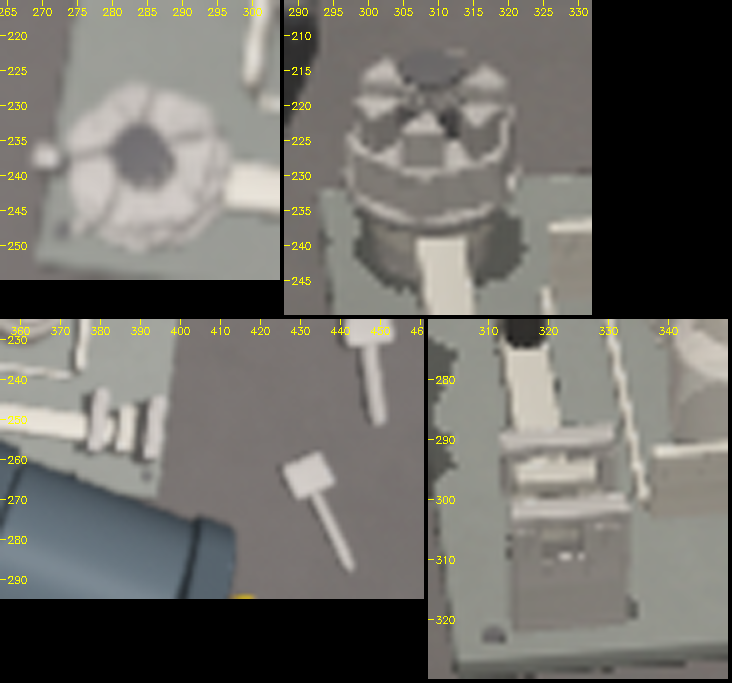

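The gate is shut with its lug inside the fork. The cheeks are at top (379.5,250) and (393.5,252), the lug at (386.5,251.5), and the clevis pin is unmoved. Now measuring the fork and planning the pin grasp.

```bash
python3 -c "
from fit import *
for a,b in(((386.5,251.5),(321.5,295.2)),((379.5,250.2),(321.5,289.7)),((393.5,252.2),(323.7,301))): print(tri(a,b),onz('top',*a,68)[:2],onz('side',*b,68)[:2])
h=np.array([539.5,-344.4]);u=np.array([np.cos(np.radians(186)),np.sin(np.radians(186))]);g=h-2*u
# after rotating to yaw 186
print(g, onz('top',460,180,11))
"
```

```text
(array([ 463.2007671 , -164.24710057,   68.60949204]), np.float64(0.5395771852195469)) [ 463.54227424 -164.37656633] [ 463.10589688 -163.58255883]
(array([ 467.56205271, -145.66665031,   67.53665576]), np.float64(0.5487134074417466)) [ 467.23189218 -145.56468704] [ 467.70241434 -146.18065605]
(array([ 462.07570269, -183.23256599,   68.53847589]), np.float64(1.2976860283940064)) [ 461.49243847 -183.21073845] [ 462.89751021 -182.65339595]
[ 541.48904379 -344.19094307] [ 677.41196666 -390.98340226   11.        ]
```

Emit:
servo_tool --offset '[[0, 0, 0], [0, 0, 0], [0, 0, 0], [0, 0, 0], [0, 0, 0], [0, 0, 0], [0, 0, 0], [0, 0, 0], [0, 0, 0], [0, 0, 0]]' --angular '[[0, 0, -1], [0, 0, -1], [0, 0, -1], [0, 0, -1], [0, 0, -1], [0, 0, -1], [0, 0, -1], [0, 0, -1], [0, 0, -1], [0, 0, -1]]' --claw 0.75

```text
clock: 25.4
tool_pos: [355.0, -86.9, 176.1]
tcp_rot: [0.482, 3.104, -0.0]
force: [0.9, -1.2, -0.3]
width: 64.3
```

Emit:
servo_tool --offset '[[0, 0, 0], [0, 0, 0], [0, 0, 0], [0, 0, 0]]' --angular '[[0, 0, -1], [0, 0, -1], [0, 0, -1], [0, 0, 0]]'

```text
clock: 25.8
tool_pos: [354.8, -86.8, 176.1]
tcp_rot: [-0.168, 3.137, -0.0]
force: [-0.4, -0.0, 0.3]
width: 63.9
```

```bash
python3 -c "
from h import *
go((541.5,-344.2,120),(541.5,-344.2,16))"
```

```text
t 25.8 p [354.8 -86.8 176.1] yaw -173.87 tilt 0.01 F [-0.4 -0.   0.3] w 63.9
(541.5, -344.2, 120) tool shift [-158.2 -275.8   56.1]
(541.5, -344.2, 16) tool shift [  0.   0. 104.]
```

Emit:
servo_tool --offset '[[-0.0198, -0.0345, 0], [-0.0198, -0.0345, 0], [-0.0198, -0.0345, 0], [-0.0198, -0.0345, 0.01], [-0.0198, -0.0345, 0.01], [-0.0198, -0.0345, 0.01], [-0.0198, -0.0345, 0.01], [-0.0198, -0.0345, 0.016], [0, 0, 0], [0, 0, 0]]' --angular '[[0, 0, 0], [0, 0, 0], [0, 0, 0], [0, 0, 0], [0, 0, 0], [0, 0, 0], [0, 0, 0], [0, 0, 0], [0, 0, 0], [0, 0, 0]]'

```text
clock: 26.8
tool_pos: [540.2, -344.8, 118.8]
tcp_rot: [0.158, -3.136, -0.002]
force: [0.2, 0.2, -1.0]
width: 64.3
```

```bash
python3 -c "
from h import *
go((541.5,-344.2,16))
s=optics.snapshot('side');t=optics.snapshot('top');cv2.imwrite('pics/p_side.png',s);cv2.imwrite('pics/p_top.png',t)
d=cv2.absdiff(cv2.imread('pics/n_side.png'),s)
print(d[355:385,345:395].max(axis=2).mean(), d[345:385,295:338].max(axis=2).mean())"
```

```text
t 26.8 p [ 540.2 -344.8  118.8] yaw -174.23 tilt 0.1 F [ 0.2  0.2 -1. ] w 64.3
(541.5, -344.2, 16) tool shift [ -1.5   0.3 102.8]
33.398 18.21511627906977
```

Emit:
servo_tool --offset '[[-0.0015, 0, 0.03], [0, 0, 0.03], [0, 0, 0.02], [0, 0, 0.015], [0, 0, 0.007], [0, 0, 0], [0, 0, 0]]' --angular '[[0, 0, 0], [0, 0, 0], [0, 0, 0], [0, 0, 0], [0, 0, 0], [0, 0, 0], [0, 0, 0]]'

```text
clock: 27.6
tool_pos: [542.1, -344.8, 19.4]
tcp_rot: [-0.164, 3.136, -0.001]
force: [0.4, -0.1, -0.0]
width: 64.0
```

Emit:
servo_tool --offset '[[0, 0, 0], [0, 0, 0], [0, 0, 0], [0, 0, 0], [0, 0, 0], [0, 0, 0], [0, 0, 0]]' --angular '[[0, 0, 0], [0, 0, 0], [0, 0, 0], [0, 0, 0], [0, 0, 0], [0, 0, 0], [0, 0, 0]]' --claw 0 --force 60

```text
clock: 28.3
tool_pos: [542.1, -345.0, 19.4]
tcp_rot: [-0.164, 3.136, -0.002]
force: [-0.3, 1.0, 6.0]
width: 32.8
```

```bash
python3 -c "
from h import *
go()"
```

```text
t 28.3 p [ 542.1 -345.    19.4] yaw -174.03 tilt 0.09 F [-0.3  1.   6. ] w 32.8
```

Emit:
servo_tool --offset '[[0, 0, -0.03], [0, 0, -0.04], [0, 0, -0.04], [0, 0, 0], [0, 0, 0], [0, 0, 0], [0, 0, 0], [0, 0, 0], [0, 0, 0], [0, 0, 0]]' --angular '[[0, 0, 0], [0, 0, 0], [0, 0, 0], [0, 0, 1], [0, 0, 1], [0, 0, 1], [0, 0, 1], [0, 0, 1], [0, 0, 1], [0, 0, 1]]'

```text
clock: 29.3
tool_pos: [541.5, -344.5, 128.3]
tcp_rot: [-1.336, -2.843, -0.0]
force: [0.2, 0.4, -1.7]
width: 32.9
```

Emit:
servo_tool --offset '[[0, 0, 0], [0, 0, 0], [0, 0, 0], [0, 0, 0], [0, 0, 0], [0, 0, 0], [0, 0, 0]]' --angular '[[0, 0, 1], [0, 0, 1], [0, 0, 1], [0, 0, 1], [0, 0, 1], [0, 0, 1], [0, 0, 0]]'

```text
clock: 30.0
tool_pos: [541.5, -344.6, 128.3]
tcp_rot: [-2.374, -2.058, 0.0]
force: [0.8, -0.1, -0.9]
width: 32.4
```

```bash
python3 -c "
from h import *
go((449.5,-267,110),(449.5,-267,63.4))"
```

```text
t 30.0 p [ 541.5 -344.6  128.3] yaw 81.85 tilt 0.01 F [ 0.8 -0.1 -0.9] w 32.4
(449.5, -267, 110) tool shift [  63.8 -102.    18.3]
(449.5, -267, 63.4) tool shift [-0.   0.  46.6]
```

Emit:
servo_tool --offset '[[0.016, -0.0255, 0], [0.016, -0.0255, 0], [0.016, -0.0255, 0.018], [0.016, -0.0255, 0.02], [0, 0, 0.018], [0, 0, 0.009], [0, 0, 0], [0, 0, 0]]' --angular '[[0, 0, 0], [0, 0, 0], [0, 0, 0], [0, 0, 0], [0, 0, 0], [0, 0, 0], [0, 0, 0], [0, 0, 0]]'

```text
clock: 30.8
tool_pos: [450.2, -267.5, 63.8]
tcp_rot: [2.369, 2.062, 0.0]
force: [0.0, -0.5, -1.8]
width: 32.7
```

```bash
python3 -c "
from h import *
go((449.5,-267,63.4))
t=optics.snapshot('top');s=optics.snapshot('side');cv2.imwrite('pics/q_side.png',s)
mont([[crop(t,360,225,430,300,5),crop(s,295,260,355,370,5)]],'pics/q.png')"
```

```text
t 30.8 p [ 450.2 -267.5   63.8] yaw 82.05 tilt 0.05 F [ 0.  -0.5 -1.8] w 32.7
(449.5, -267, 63.4) tool shift [ 0.4 -0.7  0.4]
(554, 658, 3)
```

View pics/q.png

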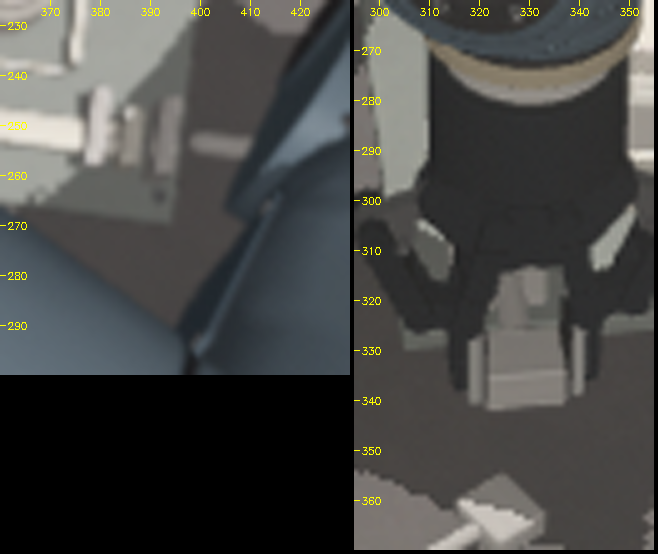

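The pin is held straight, with its tip at top (398,253.3) facing the fork's outer cheek at (393.6,251.8). Next is the lateral error.

```bash
python3 -c "
from fit import *
p=np.load('deck.npy');c,s=np.cos(p[2]),np.sin(p[2])
def D(w): w=w-M(p,(0,0,0)); return (c*w[0]+s*w[1],-s*w[0]+c*w[1])
for u,z in (((398,253.3),54),((409,254.6),54),((393.6,251.8),68),((380.1,250),68),((386.2,251.3),68)): print(u,D(onz('top',*u,z)))
print('tcp',D(np.array([450.2,-267.5,0])))"
```

```text
(398, 253.3) (np.float64(-41.33476003459373), np.float64(-175.0273030333979))
(409, 254.6) (np.float64(-41.00886543603357), np.float64(-205.12017543913188))
(393.6, 251.8) (np.float64(-40.720648302769256), np.float64(-160.72738143314797))
(380.1, 250) (np.float64(-40.558931519728716), np.float64(-124.04572544637104))
(386.2, 251.3) (np.float64(-41.952014774956965), np.float64(-140.77547575196917))
tcp (np.float64(-41.47865332140103), np.float64(-245.6167288196402))
```

Emit:
servo_tool --offset '[[0.005, 0.0005, 0], [0.005, 0, 0], [0.005, 0, 0], [0.005, 0, 0], [0.005, 0, 0], [0.005, 0, 0], [0.005, 0, 0], [0, 0, 0]]' --angular '[[0, 0, 0], [0, 0, 0], [0, 0, 0], [0, 0, 0], [0, 0, 0], [0, 0, 0], [0, 0, 0], [0, 0, 0]]'

```text
clock: 31.7
tool_pos: [454.1, -231.2, 63.0]
tcp_rot: [-2.368, -2.06, 0.001]
force: [-4.7, 2.8, -1.3]
width: 32.7
```

```bash
python3 -c "
from h import *
go()"
```

```text
t 31.7 p [ 454.1 -231.2   63. ] yaw 82.04 tilt 0.15 F [-4.7  2.8 -1.3] w 32.7
```

Emit:
servo_tool --offset '[[0.004, -0.0005, 0], [0.004, 0, 0], [0.004, 0, 0], [0.004, 0, 0], [0.004, 0, 0], [0.004, 0, 0], [0.003, 0, 0], [0.001, 0, 0], [0, 0, 0]]' --angular '[[0, 0, 0], [0, 0, 0], [0, 0, 0], [0, 0, 0], [0, 0, 0], [0, 0, 0], [0, 0, 0], [0, 0, 0], [0, 0, 0]]'

```text
clock: 32.6
tool_pos: [457.8, -204.2, 63.1]
tcp_rot: [-2.37, -2.06, 0.001]
force: [-5.3, 0.1, -0.8]
width: 32.7
```

```bash
python3 -c "
from h import *
go()"
```

```text
t 32.6 p [ 457.8 -204.2   63.1] yaw 81.99 tilt 0.08 F [-5.3  0.1 -0.8] w 32.7
```

Sliding freely; about 3 mm remains. I'll push slowly to contact.

Emit:
servo_tool --offset '[[0.002, 0, 0], [0.001, 0, 0], [0.001, 0, 0], [0.001, 0, 0], [0.001, 0, 0], [0, 0, 0]]' --angular '[[0, 0, 0], [0, 0, 0], [0, 0, 0], [0, 0, 0], [0, 0, 0], [0, 0, 0]]'

```text
clock: 33.2
tool_pos: [458.1, -202.8, 63.3]
tcp_rot: [2.367, 2.059, -0.007]
force: [-19.5, -40.1, -7.1]
width: 32.4
```

```bash
python3 -c "
from h import *
go()"
```

```text
t 33.2 p [ 458.1 -202.8   63.3] yaw 82.04 tilt 0.35 F [-19.5 -40.1  -7.1] w 32.4
```

Head seated: 40 N at contact, and the travel matches the 24 mm + 14 mm geometry. Releasing and moving on to the nut.

Emit:
servo_tool --offset '[[-0.003, 0, 0], [0, 0, 0], [0, 0, 0], [0, 0, 0], [0, 0, 0], [0, 0, 0], [0, 0, -0.03], [0, 0, -0.04], [0, 0, -0.04], [0, 0, 0]]' --angular '[[0, 0, 0], [0, 0, 0], [0, 0, 0], [0, 0, 0], [0, 0, 0], [0, 0, 0], [0, 0, 0], [0, 0, 0], [0, 0, 0], [0, 0, 0]]' --claw 0.7

```text
clock: 34.2
tool_pos: [460.8, -202.6, 177.9]
tcp_rot: [2.365, 2.056, 0.004]
force: [0.3, -0.7, -1.2]
width: 59.9
```

Emit:
servo_tool --offset '[[0, 0, 0], [0, 0, 0], [0, 0, 0], [0, 0, 0], [0, 0, 0], [0, 0, 0], [0, 0, 0], [0, 0, 0]]' --angular '[[0, 0, -0.9], [0, 0, -0.9], [0, 0, -0.9], [0, 0, -0.9], [0, 0, -0.9], [0, 0, -0.9], [0, 0, -0.9], [0, 0, 0]]' --claw 1

```text
clock: 35.0
tool_pos: [458.5, -201.4, 172.6]
tcp_rot: [-1.265, -2.875, -0.0]
force: [0.4, 0.9, -0.5]
width: 85.4
```

```bash
python3 -c "
from h import *
cv2.imwrite('pics/r_side.png',optics.snapshot('side'));cv2.imwrite('pics/r_top.png',optics.snapshot('top'))
go((502,112.5,160),(502,112.5,64))"
```

```text
t 35.1 p [ 458.6 -201.5  172.8] yaw 132.17 tilt 0.04 F [0.1 0.3 0.7] w 85.6
(502, 112.5, 160) tool shift [203.5 243.   12.9]
(502, 112.5, 64) tool shift [-0.1  0.  96. ]
```

Emit:
servo_tool --offset '[[0.0254, 0.0304, 0], [0.0254, 0.0304, 0], [0.0254, 0.0304, 0], [0.0254, 0.0304, 0], [0.0254, 0.0304, 0], [0.0254, 0.0304, 0], [0.0254, 0.0304, 0], [0.0254, 0.0304, 0.013], [0, 0, 0], [0, 0, 0]]' --angular '[[0, 0, 0], [0, 0, 0], [0, 0, 0], [0, 0, 0], [0, 0, 0], [0, 0, 0], [0, 0, 0], [0, 0, 0], [0, 0, 0], [0, 0, 0]]'

```text
clock: 36.1
tool_pos: [501.1, 112.8, 159.8]
tcp_rot: [-1.269, -2.873, 0.001]
force: [-0.6, 0.3, 0.2]
width: 85.6
```

```bash
python3 -c "
from h import *
go((502,112.5,64))"
```

```text
t 36.1 p [501.1 112.8 159.8] yaw 132.34 tilt 0.05 F [-0.6  0.3  0.2] w 85.6
(502, 112.5, 64) tool shift [-0.8  0.5 95.8]
```

Emit:
servo_tool --offset '[[-0.0005, 0.0005, 0.03], [0, 0, 0.03], [0, 0, 0.02], [0, 0, 0.01], [0, 0, 0.006], [0, 0, 0], [0, 0, 0]]' --angular '[[0, 0, 0], [0, 0, 0], [0, 0, 0], [0, 0, 0], [0, 0, 0], [0, 0, 0], [0, 0, 0]]'

```text
clock: 36.8
tool_pos: [502.6, 112.2, 65.1]
tcp_rot: [1.269, 2.873, 0.001]
force: [0.8, 0.2, -0.3]
width: 85.3
```

Emit:
servo_tool --offset '[[0, 0, 0], [0, 0, 0], [0, 0, 0], [0, 0, 0], [0, 0, 0], [0, 0, 0]]' --angular '[[0, 0, 0], [0, 0, 0], [0, 0, 0], [0, 0, 0], [0, 0, 0], [0, 0, 0]]' --claw 0 --force 40

```text
clock: 37.4
tool_pos: [503.4, 113.1, 65.6]
tcp_rot: [1.268, 2.871, 0.004]
force: [0.6, 4.9, 8.7]
width: 55.8
```

```bash
python3 -c "
from h import *
go();print(state()['moment'])"
```

```text
t 37.4 p [503.4 113.1  65.6] yaw 132.34 tilt 0.22 F [0.6 4.9 8.7] w 55.8
[ 0.9134797  -0.197188   -0.21597764]
```

Emit:
servo_tool --offset '[[0, 0, 0], [0, 0, 0], [0, 0, 0], [0, 0, 0], [0, 0, 0]]' --angular '[[0, 0, 0], [0, 0, 0], [0, 0, 0], [0, 0, 0], [0, 0, 0]]' --force 100

```text
clock: 37.9
tool_pos: [503.4, 113.1, 66.1]
tcp_rot: [1.268, 2.871, 0.004]
force: [-2.0, 4.4, 16.0]
width: 53.7
```

```bash
python3 -c "
from h import *
go();print(state()['moment'])"
```

```text
t 37.9 p [503.4 113.1  66.1] yaw 132.36 tilt 0.22 F [-2.   4.4 16. ] w 53.7
[ 0.8543577   0.18881726 -0.11557009]
```

The nut is aligned in the grip: tool y yaw 42.4° means the joint is about -50° (-0.88 rad). Now turning clockwise.

Emit:
servo_tool --offset '[[0, 0, 0], [0, 0, 0], [0, 0, 0], [0, 0, 0], [0, 0, 0], [0, 0, 0]]' --angular '[[0, 0, 0.65], [0, 0, 0.65], [0, 0, 0.65], [0, 0, 0.65], [0, 0, 0.65], [0, 0, 0]]'

```text
clock: 38.5
tool_pos: [503.0, 112.9, 66.1]
tcp_rot: [1.885, 2.511, 0.004]
force: [-3.9, 1.5, 19.1]
width: 53.6
```

```bash
python3 -c "
from h import *
go();print(state()['moment'])"
```

```text
t 38.5 p [503.  112.9  66.1] yaw 106.2 tilt 0.16 F [-3.9  1.5 19.1] w 53.6
[ 0.40644152  0.50412581 -0.1787119 ]
```

Emit:
servo_tool --offset '[[0, 0, 0], [0, 0, 0], [0, 0, 0], [0, 0, 0], [0, 0, 0], [0, 0, 0], [0, 0, 0]]' --angular '[[0, 0, 0.68], [0, 0, 0.68], [0, 0, 0.68], [0, 0, 0.68], [0, 0, 0.68], [0, 0, 0], [0, 0, 0]]'

```text
clock: 39.2
tool_pos: [502.5, 112.9, 66.0]
tcp_rot: [2.421, 2.001, 0.002]
force: [-7.6, 2.5, 21.3]
width: 53.8
```

Emit:
servo_tool --offset '[[0, 0, 0], [0, 0, 0], [0, 0, 0], [0, 0, 0], [0, 0, 0], [0, 0, -0.04], [0, 0, -0.04], [0, 0, -0.04], [-0.02, -0.04, 0], [0, -0.04, 0]]' --angular '[[0, 0, 0], [0, 0, 0], [0, 0, 0], [0, 0, 0], [0, 0, 0], [0, 0, 0], [0, 0, 0], [0, 0, 0], [0, 0, 0], [0, 0, 0]]' --claw 1

```text
clock: 40.2
tool_pos: [419.1, 106.8, 185.0]
tcp_rot: [2.421, 2.0, 0.002]
force: [-0.2, 0.4, -0.1]
width: 85.6
```

Emit:
servo_tool --offset '[[0.03, -0.03, -0.03], [0.03, -0.03, -0.03], [0.03, 0, -0.03], [0.03, 0, 0], [0, 0, 0]]' --angular '[[0, 0, 0], [0, 0, 0], [0, 0, 0], [0, 0, 0], [0, 0, 0]]'

```text
clock: 40.7
tool_pos: [385.6, 236.7, 272.8]
tcp_rot: [2.418, 2.005, 0.004]
force: [-0.4, 0.0, -0.4]
width: 85.5
```

```bash
python3 -c "
from h import *
go()
ims=[optics.snapshot('side').astype(np.float32) for _ in range(4)];s=np.mean(ims,0).astype(np.uint8);t=optics.snapshot('top')
cv2.imwrite('pics/u_side.png',s);cv2.imwrite('pics/u_top.png',t)
mont([[crop(s,290,207,328,247,14,5)[:,:],crop(t,264,215,304,255,6,5)]],'pics/u.png')"
```

```text
t 40.7 p [385.6 236.7 272.8] yaw 79.31 tilt 0.14 F [-0.4  0.  -0.4] w 85.5
(564, 780, 3)
```

View pics/u.png

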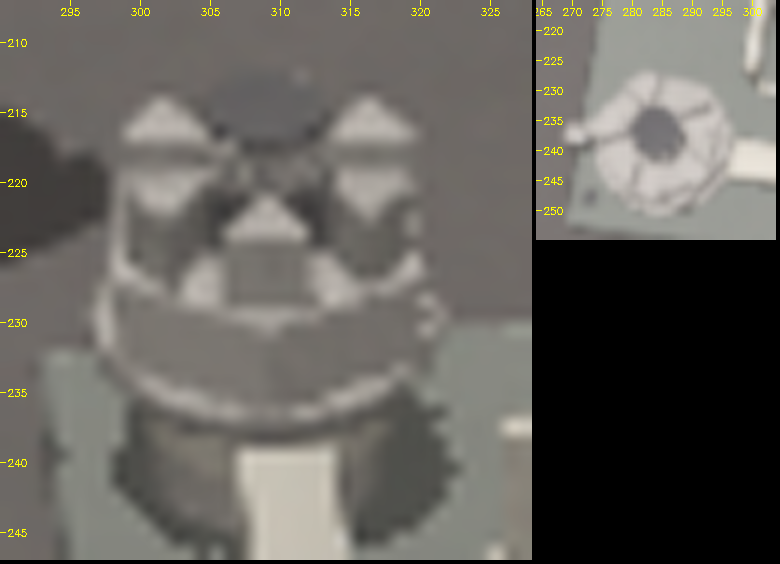

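The nut is now just past tight, with its front tooth at side (309,223), symmetric as predicted. The cross hole is not obvious, so I'll unwrap the stud's surface numerically from the saved side pictures.

Run:
```python
from h import *
ax=np.array([502.,113.])
# centre check: crown/stud axis px
for z in (93.5,82): print(proj('side',(*ax,z)),proj('top',(*ax,z)))
az=list(range(-190,-10,10));print("az   ",az)
off=np.array([308.9,215.])-proj('side',(*ax,93.5)); print(off)
for f in("side0","n_side","u_side"):
    im=cv2.cvtColor(cv2.imread(f"pics/{f}.png"),6)
    for z in (90,86,82,78,74,70):
        print(f,z,[int(cv2.getRectSubPix(im,(1,1),tuple(map(float,proj('side',(ax[0]+12*np.cos(np.radians(a)),ax[1]+12*np.sin(np.radians(a)),z))+off)))[0,0]) for a in az])
```

```text
[308.49853891 214.5798281 ] [283.47004106 236.86866205]
[308.52851222 218.37707917] [283.86770847 237.51659813]
az    [-190, -180, -170, -160, -150, -140, -130, -120, -110, -100, -90, -80, -70, -60, -50, -40, -30, -20]
[0.40146109 0.4201719 ]
side0 90 [145, 139, 134, 132, 124, 117, 126, 117, 110, 119, 122, 125, 123, 118, 125, 132, 138, 146]
side0 86 [123, 120, 132, 136, 118, 110, 115, 115, 119, 115, 117, 103, 110, 119, 108, 114, 124, 128]
side0 82 [145, 124, 105, 94, 89, 91, 135, 167, 168, 134, 75, 75, 77, 96, 129, 152, 141, 126]
side0 78 [95, 88, 85, 98, 142, 179, 182, 184, 182, 168, 122, 77, 73, 83, 106, 128, 153, 165]
side0 74 [91, 100, 126, 164, 166, 158, 146, 135, 130, 128, 120, 86, 75, 82, 101, 113, 125, 141]
side0 70 [124, 130, 129, 127, 128, 129, 128, 127, 125, 125, 131, 149, 158, 134, 112, 110, 110, 111]
n_side 90 [142, 135, 131, 128, 120, 113, 123, 114, 107, 116, 119, 122, 120, 114, 121, 128, 134, 142]
n_side 86 [119, 116, 129, 133, 114, 107, 112, 111, 115, 111, 113, 101, 106, 115, 105, 111, 120, 125]
n_side 82 [141, 121, 101, 91, 86, 88, 132, 162, 163, 130, 73, 72, 74, 92,
[... 180 characters left out ...]
3, 72, 79, 98, 111, 122, 138]
n_side 70 [121, 126, 126, 124, 125, 126, 125, 124, 122, 122, 129, 146, 155, 131, 108, 106, 107, 108]
u_side 90 [133, 127, 123, 120, 113, 106, 115, 107, 100, 109, 112, 114, 112, 107, 114, 120, 126, 141]
u_side 86 [112, 110, 124, 125, 107, 100, 105, 104, 108, 107, 107, 95, 97, 103, 99, 109, 119, 120]
u_side 82 [144, 125, 104, 85, 78, 72, 88, 133, 158, 153, 112, 76, 67, 77, 89, 106, 123, 132]
u_side 78 [98, 85, 74, 66, 71, 102, 149, 165, 169, 169, 164, 131, 85, 68, 80, 89, 102, 122]
u_side 74 [79, 76, 76, 78, 111, 133, 131, 122, 117, 117, 120, 126, 103, 79, 81, 87, 91, 95]
u_side 70 [81, 84, 84, 92, 114, 117, 116, 115, 113, 111, 114, 117, 130, 123, 106, 93, 95, 96]
```

```bash
cat > rend.py <<'E'
from h import *
from scipy.optimize import nnls
AX=np.array([502.,113.])
def mk(nut,phi):
    c=lambda a:(np.cos(np.radians(a)),np.sin(np.radians(a)))
    def f(P):
        x,y,z=P[:,0]-AX[0],P[:,1]-AX[1],P[:,2];r=np.hypot(x,y)
        slot=np.full(len(P),1e9);hexd=-slot
        for k in range(3):
            a,b=c(nut+60*k);slot=np.minimum(slot,abs(-b*x+a*y)-5.5);hexd=np.maximum(hexd,abs(a*x+b*y)-28)
        slot=np.maximum(slot,66-z)
        crown=np.maximum.reduce([r-27,66-z,z-82,-slot]);hx=np.maximum.reduce([hexd,47-z,z-66]);fl=np.maximum.reduce([r-32,42-z,z-47])
        a,b=c(phi);hole=np.maximum(abs(-b*x+a*y)-5.5,abs(z-74)-6)
        st=np.maximum.reduce([r-12,z-93.5,-hole]);st=np.maximum(st,-z)
        # bore of nut is 12 radius
        n=np.maximum(np.minimum.reduce([crown,hx,fl]),12-r)
        return n,st
    return f
def trace(f,O,Dv,tmax,n=120):
    t=np.zeros(len(O))
    for _ in range(n): t=np.minimum(t+np.minimum(*f(O+Dv*t[:,None]))*.9,tmax)
    return t
def setup(cam,off,nut,phi,box,ss=3):
    f=mk(nut,phi);u0,v0,u1,v1=box
    uu,vv=np.meshgrid((np.arange((u1-u0)*ss)+.5)/ss+u0-.5,(np.arange((v1-v0)*ss)+.5)/ss+v0-.5)
    K=C[cam]["intrinsics"];T=C[cam]["world_from_camera"]
    d=np.stack([(uu.ravel()-off[0]-K[0,2])/K[0,0],(vv.ravel()-off[1]-K[1,2])/K[1,1],np.ones(uu.size)])
    d=(T[:3,:3]@d).T;d/=np.linalg.norm(d,axis=1)[:,None];o=T[:3,3]
    t0=(100-o[2])/d[:,2];O=o+d*t0[:,None];t=trace(f,O,d,90.);P=O+d*t[:,None]
    n,s=f(P);hit=np.minimum(n,s)<.15
    N=np.zeros_like(P)
    for i in range(3):
        e=np.zeros(3);e[i]=.05;N[:,i]=np.minimum(*f(P+e))-np.minimum(*f(P-e))
    N/=np.linalg.norm(N,axis=1)[:,None]+1e-9
    return f,P,N,-d,hit,s<n,uu.shape
def feats(S,L,ss=3):
    f,P,N,V,hit,st,sh=S
    Q=P+N*.4;lit=trace(f,Q,np.repeat(L[None],len(Q),0),60.,40)>50
    cols=[]
    for m in (~st,st):
        w=(hit&m).astype(float);cols+=[w,w*np.clip((N*V).sum(1),0,1),w*np.clip(N@L,0,1)*lit]
    agg=lambda a:a.reshape(sh[0]//ss,ss,sh[1]//ss,ss).mean((1,3))
    return np.stack([agg(c) for c in cols],-1),agg(hit.astype(float))
E
cat > f1.py <<'E'
from rend import *
box=(296,209,324,234)
def img(n): return cv2.cvtColor(cv2.imread(f"pics/{n}.png"),6)[box[1]:box[3],box[0]:box[2]].astype(float)
D=[(img("n_side"),42.4),(img("u_side"),49.3)]
def score(Ss,L,ret=0):
    e=0
    for (I,_),S in zip(D,Ss):
        F,h=feats(S,L);m=h>.98;A=F[m];b=I[m];x,r=nnls(A,b);e+=r*r/m.sum()
    return e
def setups(off,phi): return [setup("side",off,nut,phi,box) for _,nut in D]
if __name__=="__main__":
    best=[]
    Ss=setups((.4,.4),90)
    for az in range(0,360,30):
        for el in (35,50,65):
            L=np.array([np.cos(np.radians(el))*np.cos(np.radians(az)),np.cos(np.radians(el))*np.sin(np.radians(az)),np.sin(np.radians(el))])
            best.append((score(Ss,L),az,el))
    best.sort();print(best[:6])
E
time timeout 500 python3 f1.py
```

```text
[(np.float64(911.9718713198961), 270, 65), (np.float64(935.8648701976324), 240, 65), (np.float64(960.9622473711468), 270, 50), (np.float64(966.866324963532), 300, 65), (np.float64(984.494646885702), 30, 65), (np.float64(987.5380677017322), 0, 65)]
real	0m2.062s
user	0m2.408s
sys	0m0.096s
```

```bash
cat > f2.py <<'E'
from f1 import *
from scipy.optimize import minimize
def Lv(az,el): az,el=np.radians((az,el));return np.array([np.cos(el)*np.cos(az),np.cos(el)*np.sin(az),np.sin(el)])
def obj(p,phi): return score(setups(p[:2],phi),Lv(p[2],p[3]))
res=[]
for az0 in (270,30,150):
    r=minimize(obj,[.4,.4,az0,65],args=(90,),method="Nelder-Mead",options=dict(initial_simplex=[[.4,.4,az0,65],[1.2,.4,az0,65],[.4,1.4,az0,65],[.4,.4,az0+30,65],[.4,.4,az0,80]],maxfev=90))
    res.append((r.fun,r.x));print(r.fun,r.x.round(2))
p=min(res,key=lambda a:a[0])[1]
for phi in range(-90,90,6): print(phi,round(obj(p,phi),1),end="; ")
Ss=setups(p[:2],90);out=[]
for (I,_),S in zip(D,Ss):
    F,h=feats(S,Lv(*p[2:]));m=h>.98;x,_=nnls(F[m],I[m]);print(x.round(0));out+=[I*(h>.0),F@x]
cv2.imwrite("pics/fit.png",cv2.resize(np.hstack(out).astype(np.uint8),None,fx=7,fy=7,interpolation=0))
E
time timeout 550 python3 f2.py
```

```text
258.337221082469 [-1.0000e-01 -7.1000e-01  2.8363e+02  8.8210e+01]
232.6247773610844 [-0.27 -0.71 28.92 93.46]
242.3386196416577 [ -0.27  -0.73 166.29  85.84]
-90 232.6; -84 232.6; -78 233.5; -72 235.2; -66 235.7; -60 235.8; -54 235.8; -48 235.9; -42 245.0; -36 245.0; -30 245.0; -24 244.5; -18 244.5; -12 244.5; -6 244.5; 0 244.4; 6 244.9; 12 244.9; 18 244.8; 24 236.1; 30 236.1; 36 236.1; 42 236.0; 48 235.5; 54 235.6; 60 235.2; 66 235.6; 72 235.8; 78 235.8; 84 235.4; [91. 40. 66. 84. 28.  7.]
[77. 50. 65. 88. 12.  4.]
real	0m39.708s
user	0m40.133s
sys	0m0.084s
```

```bash
cat > f3.py <<'E'
from f1 import *
from f2 import Lv
E
sed -i 's/^res=\[\]/if __name__!="__main__": raise SystemExit\nres=[]/' f2.py
python3 - <<'E'
from f1 import *
def Lv(az,el): az,el=np.radians((az,el));return np.array([np.cos(el)*np.cos(az),np.cos(el)*np.sin(az),np.sin(el)])
Ss=setups((-.27,-.71),-12)
np.set_printoptions(linewidth=250)
for (I,n),S in zip(D,Ss):
    F,h=feats(S,Lv(60,87));m=h>.98;x,_=nnls(F[m],I[m]);Mo=F@x
    print(n,x.round()); print("obs rows 214-226 cols 300-318");print(I[5:17,4:23].astype(int));print("model");print(Mo[5:17,4:23].astype(int));print("studfrac");print((F[5:17,4:23,3]*9).round().astype(int))
E
```

```text
42.4 [ 94.  40.  63. 102.   0.   4.]
obs rows 214-226 cols 300-318
[[135 168 182 163 102 106 104 105 105 105 105 105 107 109 114 118 145 129 112]
 [182 184 185 180 123 105 105 106 107 106 106 106 106  89 119 150 176 173 143]
 [163 162 161 161 158  80 100 105 106 107 104  96  78 122 162 176 178 178 173]
 [125 130 131 132 136 134 139  86  86  84  95  97 110 129 137 140 155 155 153]
 [142 141 127 125 108 125 114 115 104 109 110 126 112 123 121 120 126 125 120]
 [182 181 181 178 144 133 106 136 102 116 123 120 124  98 131 132 136 136 123]
 [184 184 182 148  94  97 105 109 112 109 115  95 100 145 175 175 176 174 154]
 [169 149 117 108  84  73  81 133 171 133  75  72  75 118 179 178 176 144 107]
 [116 110 104 104  86 110 173 175 178 170  69  68  72 110 140 176 145 108 108]
 [108 105 105 104 109 166 181 181 181 179 147  68  72 106 109 118 111 103 110]
 [115 104 105 106 115 125 132 131 127 126 119  78  71 106 107 109 107 104 110]
 [116 105 105 116 151 118 125 125 123 118 125 146 176 125 106 109 109 105 113]]
model
[[ 79 175 158  19 105 105 105 105 105 105 105 105 105  35   0  59 119  19   0]
[... 3139 characters left out ...]
69 169 169 109 102 103 103 106 103  96]
 [105 109  99  99  99  95 120 121 121 121 120 119 112 102 102 103 106 103  96]
 [105 109  99  99 118 119 120 120 121 121 120 119 128 127 103 103 106 103 107]]
studfrac
[[0 0 0 0 9 9 9 9 9 9 9 9 9 3 0 0 0 0 0]
 [0 0 0 0 9 9 9 9 9 9 9 9 9 3 0 0 0 0 0]
 [0 0 0 0 9 9 9 9 9 9 9 9 9 3 0 0 0 0 0]
 [0 0 0 0 9 9 9 9 9 9 9 9 9 3 0 0 0 0 0]
 [0 0 0 0 9 9 9 9 9 9 9 9 9 3 0 0 0 0 0]
 [0 0 0 0 5 9 9 9 9 9 9 9 9 1 0 0 0 0 0]
 [0 0 0 0 0 9 9 9 8 8 9 9 9 0 0 0 0 0 0]
 [0 0 0 0 0 9 9 9 1 1 8 9 9 0 0 0 0 0 0]
 [0 0 0 0 0 9 9 3 0 0 0 6 9 0 0 0 0 0 0]
 [0 0 0 0 0 9 3 0 0 0 0 0 6 0 0 0 0 0 0]
 [0 0 0 0 0 9 0 0 0 0 0 0 2 0 0 0 0 0 0]
 [0 0 0 0 0 2 0 0 0 0 0 0 0 0 0 0 0 0 0]]
```

Run:
```python
from h import *
np.set_printoptions(linewidth=250)
g=lambda f:cv2.cvtColor(cv2.imread(f"pics/{f}.png"),6)
print("side rows 208-220 cols 302-317");print(g("u_side")[208:221,302:318])
print("n_side");print(g("n_side")[208:221,302:318])
print("top rows 228-247 cols 276-296");print(g("u_top")[228:248,276:296]);print(g("n_top")[228:248,276:296])
```

```text
side rows 208-220 cols 302-317
[[103 104 105 106 107 107 105 105 105 107 107 107 107 107 107 107]
 [103 105 105 106 107 107 106 105 105 106 106 107 107 107 105 106]
 [105 107 107 105 105 107 107 107 107 107 107 107 107 105 106 106]
 [107 105 107 105 105 105 106 107 107 107 105 107 106 105 105 105]
 [107 105 105 104 102 100  99 100 102 118 107 107 107 105 105 105]
 [105 105 104  98  98  97  97  98  99 101 101 106 106 106 106 105]
 [137 106  95  98  97  98  99  99  99  98 100 103 111 145 169 123]
 [171 152  99  99  99  99 100 100  99  99  99  90 146 174 175 171]
 [174 172 148  75  94  97  99 100  98  89  72 120 172 176 177 176]
 [121 122 128 126 131  80  81  79  88  90 103 121 127 127 124 128]
 [113 111 101 117 107 108  97 102 104 118 105 116 120 120 115 120]
 [155 154 150 125  99 128  95 109 115 112 116  94 154 155 156 155]
 [168 165 110  91  98 103 105 102 108  89  87  95 156 167 169 168]]
n_side
[[110 110 113 113 115 114 112 112 113 114 114 115 115 114 115 115]
 [109 111 112 114 114 114 114 112 112 113 113 114 114 114 112 113]
 [111 114 114 112 113 114 114 114 114 114 113 114 114 11
[... 3333 characters left out ...]
32 142 181 196 198 197 176 174 174]
 [204 203 202 199 173 147 131 122 126 134 125 140 170 192 196 198 196 172 179 178]
 [205 205 203 199 179 176 166 140 146 148 142 168 194 200 193 194 190 179 190 184]
 [204 205 204 195 177 189 192 179 181 177 177 194 202 202 194 185 173 182 184 168]
 [196 200 202 182 177 194 201 200 201 200 197 201 204 204 201 185 168 175 165 160]
 [192 192 191 167 179 198 202 199 201 202 199 201 203 203 202 193 172 163 166 165]
 [189 187 177 167 190 201 201 197 199 201 201 200 196 198 194 180 163 173 170 156]
 [175 171 162 173 193 199 190 189 187 185 185 180 175 179 168 154 171 175 154 150]
 [156 151 168 178 181 180 174 176 168 162 170 171 162 151 154 172 176 159 152 154]]
```

Nothing marks the stud, and the hole can't be told from the slot shadows. I'll turn the nut to about 30° past tight, which is still below the maximum, so that slots face the possible hole directions. Then I'll image it once more.

Emit:
servo_tool --offset '[[-0.02, 0.028, -0.0], [-0.02, 0.028, 0.0], [-0.02, 0.028, 0.02], [-0.02, 0.027, 0.035], [-0.02, 0.027, 0.035], [0, 0, 0], [0, 0, 0.035], [0, 0, 0.035], [0, 0, 0.03], [0, 0, 0.015]]' --angular '[[0, 0, 0], [0, 0, 0], [0, 0, 0], [0, 0, 0], [0, 0, 0], [0, 0, 0], [0, 0, 0], [0, 0, 0], [0, 0, 0], [0, 0, 0]]'

```text
clock: 41.95
tool_pos: [500.7, 109.8, 65.5]
tcp_rot: [-2.421, -2.0, 0.003]
force: [-0.2, 0.2, -0.2]
width: 85.2
```

Emit:
servo_tool --offset '[[0, 0, 0], [0, 0, 0], [0, 0, 0], [0, 0, 0], [0, 0, 0], [0, 0, 0], [0, 0, 0]]' --angular '[[0, 0, 0], [0, 0, 0], [0, 0, 0], [0, 0, 0], [0, 0, 0], [0, 0, 0], [0, 0, 0]]' --claw 0 --force 100

```text
clock: 42.65
tool_pos: [501.9, 110.2, 69.1]
tcp_rot: [2.421, 2.002, 0.001]
force: [-7.3, -0.1, 11.5]
width: 53.0
```

```bash
python3 -c "
from h import *
go()"
```

```text
t 42.6 p [501.9 110.2  69.1] yaw 79.18 tilt 0.03 F [-7.3 -0.1 11.5] w 53.0
```

Emit:
servo_tool --offset '[[0, -0.0003, 0], [0, -0.0003, 0], [0, -0.0003, 0], [0, -0.0003, 0], [0, -0.0003, 0], [0, 0, 0], [0, 0, 0]]' --angular '[[0, 0, 0.68], [0, 0, 0.68], [0, 0, 0.68], [0, 0, 0.68], [0, 0, 0.68], [0, 0, 0], [0, 0, 0]]'

```text
clock: 43.35
tool_pos: [500.2, 111.0, 69.1]
tcp_rot: [-2.824, -1.376, -0.0]
force: [-8.4, 1.7, 12.9]
width: 53.1
```

Emit:
servo_tool --offset '[[0, 0, 0], [0, 0, 0], [0, 0, 0], [0, 0, 0], [0, 0, 0], [0, 0, -0.04], [0, 0, -0.04], [0, 0, -0.04], [-0.02, -0.03, 0], [0, -0.04, 0]]' --angular '[[0, 0, 0], [0, 0, 0], [0, 0, 0], [0, 0, 0], [0, 0, 0], [0, 0, 0], [0, 0, 0], [0, 0, 0], [0, 0, 0], [0, 0, 0]]' --claw 1

```text
clock: 44.35
tool_pos: [432.7, 137.1, 187.9]
tcp_rot: [2.825, 1.373, 0.003]
force: [0.9, 1.2, 0.2]
width: 85.5
```

Emit:
servo_tool --offset '[[0.01, -0.035, -0.03], [0.01, -0.035, -0.03], [0, -0.035, -0.03], [0, -0.035, 0], [0, 0, 0]]' --angular '[[0, 0, 0], [0, 0, 0], [0, 0, 0], [0, 0, 0], [0, 0, 0]]'

```text
clock: 44.85
tool_pos: [333.0, 241.6, 277.9]
tcp_rot: [-2.821, -1.381, -0.002]
force: [-0.1, -0.7, -0.1]
width: 85.2
```

Run:
```python
from rend import *
np.set_printoptions(linewidth=250)
go()
s=np.mean([optics.snapshot('side').astype(np.float32) for _ in range(4)],0).astype(np.uint8);cv2.imwrite('pics/v_side.png',s)
cv2.imwrite('pics/v_top.png',optics.snapshot('top'))
box=(296,209,324,234);I=cv2.cvtColor(s,6)[box[1]:box[3],box[0]:box[2]].astype(float)
L=np.array([.03,.04,.999])
for nut in (18,20,22,24,26):
    S=setup("side",(-.27,-.71),nut,-70,box);F,h=feats(S,L);m=h>.98;x,r=nnls(F[m],I[m]);print(nut,r*r/m.sum())
S=setup("side",(-.27,-.71),22.2,-70,box);F,h=feats(S,L)
print(I[5:20,4:22].astype(int));x,r=nnls(F[h>.98],I[h>.98]);print((F@x)[5:20,4:22].astype(int))
print((F[5:20,4:22,3]*9).round().astype(int))
```

```text
t 44.9 p [333.  241.6 277.9] yaw 52.15 tilt 0.09 F [-0.1 -0.7 -0.1] w 85.2
18 177.1342732764778
20 141.408916795767
22 137.40158895793874
24 167.81600931633392
26 220.4859096321233
[[113 147 173 170 134  98  97  98  99 100  99  98 106 145 148 141 109 108]
 [111 122 127 133 119  99  98 100 100  99  99 100 100  90 112 112 108 106]
 [110 119 120 122 135  75  94  98  99 100  98  90  73 110 110 109 127 145]
 [153 153 131 120 126 126 131  81  81  78  88  91 103 123 144 158 174 174]
 [170 168 165 138 101 118 107 108  98 102 104 119 105 117 132 162 165 177]
 [169 140 114 113 128 125 100 128  95 109 115 113 116  87 113 124 125 123]
 [115 108 107 122 108  92 107 103 105 102 109 108 135 121 126 119 120 120]
 [106 104 108 140 148 165 161  91  83  77  77 126 166 167 166 154 142 116]
 [105 111 154 167 168 169 166 115  69  66  69 112 168 169 170 165 135 111]
 [104 105 113 135 148 159 166 117  68  64  65  94 156 142 129 111 104 111]
 [104 104 106 116 118 115 121  92  68  65  65  82 116 108 107 102 102 122]
 [170 142 113 114 114 110 114  88  66  65  69 105 111 108 105 102 104 141]
 [174 143 114 116 1
[... 1218 characters left out ...]
0 170 170 132 116 115 114 112 124 141]
 [107 121 137 120 115 116 117 135 170 170 170 150 116 114 132 157 162 103]]
[[0 0 0 0 9 9 9 9 9 9 9 9 9 3 0 0 0 0]
 [0 0 0 0 9 9 9 9 9 9 9 9 9 3 0 0 0 0]
 [0 0 0 0 9 9 9 9 9 9 9 9 9 3 0 0 0 0]
 [0 0 0 0 9 9 9 9 9 9 9 9 9 3 0 0 0 0]
 [0 0 0 0 9 9 9 9 9 9 9 9 9 3 0 0 0 0]
 [0 0 0 0 9 9 9 9 9 9 9 9 9 3 0 0 0 0]
 [0 0 0 0 9 9 6 9 9 9 9 5 3 2 0 0 0 0]
 [0 0 0 0 4 0 0 7 9 9 9 3 0 0 0 0 0 0]
 [0 0 0 0 0 0 0 6 9 9 9 3 0 0 0 0 0 0]
 [0 0 0 0 0 0 0 4 9 9 9 3 0 0 0 0 0 0]
 [0 0 0 0 0 0 0 3 9 9 9 3 0 0 0 0 0 0]
 [0 0 0 0 0 0 0 3 9 9 8 2 0 0 0 0 0 0]
 [0 0 0 0 0 0 0 0 0 0 0 0 0 0 0 0 0 0]
 [0 0 0 0 0 0 0 0 0 0 0 0 0 0 0 0 0 0]
 [0 0 0 0 0 0 0 0 0 0 0 0 0 0 0 0 0 0]]
```

Vision fits the nut very well (slots at 22.1°, so the joint is about 30°), but it can't show the hole. I'll probe with the pin's tapered tip instead. First I'll re-locate the lock pin.

Run:
```python
from h import *
for f in ("top0","v_top"):
    g=cv2.cvtColor(cv2.imread(f"pics/{f}.png"),cv2.COLOR_BGR2HSV);m=((g[...,2]>145)&(g[...,1]<60)).astype(np.uint8)
    n,l,s,c=cv2.connectedComponentsWithStats(m[210:310,405:475])
    for i in range(1,n):
        if s[i,4]>60:
            ys,xs=np.where(l==i);P=np.c_[xs,ys].astype(float);mu=P.mean(0);w,v=np.linalg.eigh(np.cov((P-mu).T))
            print(f,s[i],(mu+[405,210]).round(2),"axis deg",np.degrees(np.arctan2(v[1,1],v[0,1])).round(1))
```

```text
top0 [ 36  11  13  31 207] [447.43 232.22] axis deg 83.8
top0 [ 21  48  18  30 177] [434.32 269.18] axis deg 65.2
v_top [ 21  48  18  30 173] [434.2 268.9] axis deg 65.2
```

Emit:
servo_tool --offset '[[0, 0, 0], [0, 0, 0], [0, 0, 0], [0, 0, 0], [0, 0, 0], [0, 0, 0]]' --angular '[[0, 0, 0.875], [0, 0, 0.875], [0, 0, 0.875], [0, 0, 0.875], [0, 0, 0], [0, 0, 0]]' --claw 0.75

```text
clock: 45.7
tool_pos: [335.5, 239.6, 276.8]
tcp_rot: [3.072, 0.656, -0.001]
force: [-0.2, 0.6, -0.8]
width: 63.7
```

```bash
python3 -c "
from h import *
go((435,-298,120),(435,-298,14))"
```

```text
t 45.7 p [335.5 239.6 276.8] yaw 24.13 tilt 0.03 F [-0.2  0.6 -0.8] w 63.7
(435, -298, 120) tool shift [-128.9  531.3  156.9]
(435, -298, 14) tool shift [ 1.00e-01 -0.00e+00  1.06e+02]
```

Emit:
servo_tool --offset '[[-0.0092, 0.038, 0], [-0.0092, 0.038, 0], [-0.0092, 0.038, 0], [-0.0092, 0.038, 0], [-0.0092, 0.038, 0], [-0.0092, 0.038, 0], [-0.0092, 0.038, 0], [-0.0092, 0.038, 0.01], [-0.0092, 0.038, 0.02], [-0.0092, 0.038, 0.02]]' --angular '[[0, 0, 0], [0, 0, 0], [0, 0, 0], [0, 0, 0], [0, 0, 0], [0, 0, 0], [0, 0, 0], [0, 0, 0], [0, 0, 0], [0, 0, 0]]'

```text
clock: 46.7
tool_pos: [405.6, -146.7, 226.6]
tcp_rot: [3.072, 0.657, 0.001]
force: [0.6, -0.4, 0.7]
width: 63.8
```

Emit:
servo_tool --offset '[[-0.0092, 0.038, 0.02], [-0.0092, 0.038, 0.02], [-0.0092, 0.038, 0.02], [-0.0092, 0.037, 0.02], [0, 0, 0.025], [0, 0, 0], [0, 0, 0]]' --angular '[[0, 0, 0], [0, 0, 0], [0, 0, 0], [0, 0, 0], [0, 0, 0], [0, 0, 0], [0, 0, 0]]'

```text
clock: 47.4
tool_pos: [433.1, -297.3, 122.2]
tcp_rot: [-3.072, -0.655, 0.001]
force: [0.4, 0.4, -0.0]
width: 64.5
```

```bash
python3 -c "
from h import *
go((435,-298,14))"
```

```text
t 47.4 p [ 433.1 -297.3  122.2] yaw 24.07 tilt 0.06 F [ 0.4  0.4 -0. ] w 64.5
(435, -298, 14) tool shift [  1.6   1.5 108.2]
```

Emit:
servo_tool --offset '[[0.0015, 0.0015, 0.03], [0, 0, 0.03], [0, 0, 0.025], [0, 0, 0.015], [0, 0, 0.008], [0, 0, 0], [0, 0, 0]]' --angular '[[0, 0, 0], [0, 0, 0], [0, 0, 0], [0, 0, 0], [0, 0, 0], [0, 0, 0], [0, 0, 0]]'

```text
clock: 48.1
tool_pos: [435.8, -298.6, 15.1]
tcp_rot: [3.072, 0.653, 0.001]
force: [0.3, -0.7, 1.1]
width: 64.0
```

Emit:
servo_tool --offset '[[0, 0, 0], [0, 0, 0], [0, 0, 0], [0, 0, 0], [0, 0, 0], [0, 0, 0], [0, 0, 0]]' --angular '[[0, 0, 0], [0, 0, 0], [0, 0, 0], [0, 0, 0], [0, 0, 0], [0, 0, 0], [0, 0, 0]]' --claw 0 --force 110

```text
clock: 48.8
tool_pos: [437.0, -299.8, 17.0]
tcp_rot: [3.069, 0.652, 0.005]
force: [-1.7, 1.9, 27.6]
width: 27.2
```

```bash
python3 -c "
from h import *
go()"
```

```text
t 48.8 p [ 437.  -299.8   17. ] yaw 23.97 tilt 0.31 F [-1.7  1.9 27.6] w 27.2
```

Emit:
servo_tool --offset '[[0, 0, -0.03], [0, 0, -0.045], [0, 0, -0.045], [0, 0, 0], [0, 0, 0], [0, 0, 0], [0, 0, 0], [0, 0, 0], [0, 0, 0], [0, 0, 0]]' --angular '[[0, 0, 0], [0, 0, 0], [0, 0, 0], [0, 0, -1], [0, 0, -1], [0, 0, -1], [0, 0, -1], [0, 0, -1], [0, 0, -1], [0, 0, -1]]'

```text
clock: 49.8
tool_pos: [435.2, -298.3, 134.6]
tcp_rot: [2.401, 2.026, 0.0]
force: [0.8, 0.2, -1.0]
width: 27.0
```

Emit:
servo_tool --offset '[[0, 0, 0], [0, 0, 0], [0, 0, 0], [0, 0, 0], [0, 0, 0], [0, 0, 0], [0, 0, 0], [0, 0, 0], [0, 0, 0], [0, 0, 0]]' --angular '[[0, 0, -1], [0, 0, -1], [0, 0, -1], [0, 0, -1], [0, 0, -1], [0, 0, -1], [0, 0, -1], [0, 0, -1], [0, 0, -1], [0, 0, -1]]'

```text
clock: 50.8
tool_pos: [435.2, -298.3, 134.5]
tcp_rot: [0.537, 3.095, -0.0]
force: [-0.2, -1.0, -0.6]
width: 27.2
```

Emit:
servo_tool --offset '[[0, 0, 0], [0, 0, 0], [0, 0, 0], [0, 0, 0], [0, 0, 0], [0, 0, 0], [0, 0, 0], [0, 0, 0]]' --angular '[[0, 0, -1], [0, 0, -1], [0, 0, -1], [0, 0, -1], [0, 0, -1], [0, 0, -0.27], [0, 0, 0], [0, 0, 0]]'

```text
clock: 51.6
tool_pos: [435.2, -298.3, 134.3]
tcp_rot: [-0.601, 3.083, -0.0]
force: [0.5, 0.3, -1.7]
width: 27.1
```

```bash
python3 -c "
from h import *
go((395,70.4,140),(395,70.4,84))"
```

```text
t 51.6 p [ 435.2 -298.3  134.3] yaw -157.95 tilt 0.02 F [ 0.5  0.3 -1.7] w 27.1
(395, 70.4, 140) tool shift [-101.1  356.9   -5.8]
(395, 70.4, 84) tool shift [ 0.  0. 56.]
```

Emit:
servo_tool --offset '[[-0.0101, 0.0357, 0], [-0.0101, 0.0357, 0], [-0.0101, 0.0357, 0], [-0.0101, 0.0357, 0], [-0.0101, 0.0357, 0], [-0.0101, 0.0357, 0], [-0.0101, 0.0357, 0], [-0.0101, 0.0357, 0], [-0.0101, 0.0357, 0], [-0.0101, 0.0357, 0]]' --angular '[[0, 0, 0], [0, 0, 0], [0, 0, 0], [0, 0, 0], [0, 0, 0], [0, 0, 0], [0, 0, 0], [0, 0, 0], [0, 0, 0], [0, 0, 0]]'

```text
clock: 52.6
tool_pos: [394.0, 71.8, 134.4]
tcp_rot: [-0.601, 3.083, -0.0]
force: [1.1, -0.6, -0.6]
width: 27.2
```

Emit:
servo_tool --offset '[[0, 0, 0.025], [0, 0, 0.02], [0, 0, 0.005], [0, 0, 0], [0, 0, 0]]' --angular '[[0, 0, 0], [0, 0, 0], [0, 0, 0], [0, 0, 0], [0, 0, 0]]'

```text
clock: 53.1
tool_pos: [394.7, 70.3, 84.7]
tcp_rot: [-0.602, 3.083, -0.0]
force: [0.5, -0.9, -0.4]
width: 27.2
```

Run:
```python
from h import *
go((395,70.4,84))
s=optics.snapshot('side');t=optics.snapshot('top');cv2.imwrite('pics/w_side.png',s);cv2.imwrite('pics/w_top.png',t)
mont([[crop(s,255,195,335,265,6),crop(t,262,215,312,275,5)]],'pics/w.png')
# predicted pin axis in side view with known cam offset
p=state()['tool_pos'];psi=np.radians(22.05);d=np.array([np.cos(psi),np.sin(psi),0])
for L in (3,16,40,76): print(L,(proj('side',p+d*L+[0,0,-10])+[-.27,-.71]).round(1))
```

```text
t 53.1 p [394.7  70.3  84.7] yaw -157.91 tilt 0.05 F [ 0.5 -0.9 -0.4] w 27.2
(395, 70.4, 84) tool shift [-0.3  0.   0.7]
(424, 738, 3)
3 [270.8 235. ]
16 [275.3 233.2]
40 [283.4 229.9]
76 [295.4 225.1]
```

View pics/w.png

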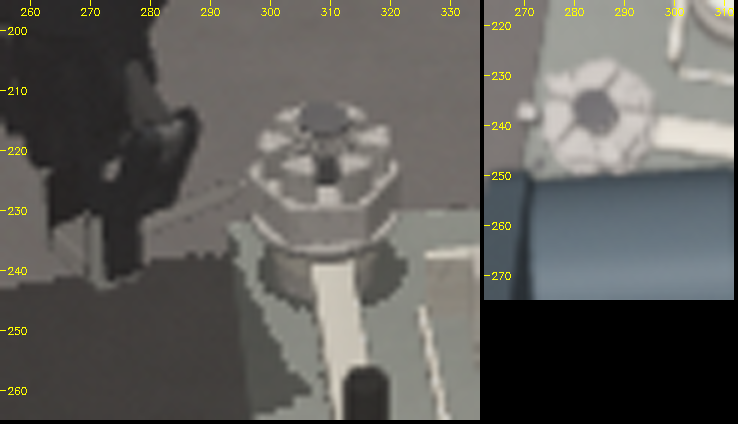

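The pin is visible from (280,234) to (296,226) in the side view. I'll measure its axis numerically against the prediction.

Run:
```python
from h import *
np.set_printoptions(linewidth=250)
a=cv2.cvtColor(cv2.imread('pics/w_side.png'),6).astype(int)
print(np.arange(278,300));
for r in range(221,240): print(r,a[r,278:300])
```

```text
[278 279 280 281 282 283 284 285 286 287 288 289 290 291 292 293 294 295 296 297 298 299]
221 [ 41  39  40  45  58  50  42  43  63 108 110 108 108 107 108 108 107 108 107 109 118 109]
222 [ 40  40  39  44  46  45  41  43  78 109 108 107 108 109 108 108 108 108 113 143 138 106]
223 [ 40  38  39  42  43  41  40  49  93 110 109 109 109 109 107 107 107 109 134 176 140 107]
224 [ 40  40  40  39  39  39  41  63 109 108 108 108 108 109 110 110 110 109 120 165 137 107]
225 [ 40  40  40  39  41  39  48  91 107 107 107 110 108  93 105 107 108 132 110 123 148 147]
226 [ 39  40  41  42  40  40  53 106 108 108 108 103 114 111 116 116 110 108 110 112 121 153]
227 [ 40  43  45  43  41  43  63 106  97 105 110 114 118 118 116 112 102 108 110 111 112 114]
228 [ 43  44  44  43  42  46  82 108 112 115 117 117 115 111 106  98 110 109 110 111 111 103]
229 [ 44  42  43  43  53  76 112 116 117 116 114 107 104  98 109 109 109 109 110 111 111 104]
230 [ 42  44  72 109 113 115 117 116 112 108 101 109 110 108 110 110 110 109 103 126 111 112]
231 [ 62 110 113 117 115 114 109 102  91 107 107 110 110 111 111 110 110 109  97 156 143 112]
232 [ 83 117 115 112 106 101 108 107 107 108 108 109 110 110 113 134 150 135 132 123 176 143]
233 [ 83 111 104  95 107 107 107 108 107 108 108 108 108 108 102 132 138 137 135 117 146 170]
234 [ 65 107 106 107 107 108 107 108 108 107 108 108 108 109 106  94 139 137 137 133 112 131]
235 [ 65 108 108 110 109 108 107 107 108 108 108 108 108 110 107  79  96 139 138 137 132 108]
236 [ 65 109 109 109 109 109 108 108 108 108 108 108 108 108 105  78  90 137 137 137 133  83]
237 [ 66 109 109 109 109 108 109 104  70  75 104  70  75 106  71  73  90 137 137 137 133  82]
238 [ 65 104  70  69  70  70  70  70  64  64  70  63  65  69  65  78 131 137 137 134  87  80]
239 [ 48  69  64  65  65  64  64  64  64  64  65  63  64  65  63  67  93 136 136 132  79  80]
```

The axis agrees within about 1 mm (side (284,230) to (290,227.5)). Probing into the slot.

Emit:
servo_tool --offset '[[-0.005, 0, 0], [-0.005, 0, 0], [-0.005, 0, 0], [-0.005, 0, 0], [-0.004, 0, 0], [0, 0, 0], [0, 0, 0]]' --angular '[[0, 0, 0], [0, 0, 0], [0, 0, 0], [0, 0, 0], [0, 0, 0], [0, 0, 0], [0, 0, 0]]'

```text
clock: 53.9
tool_pos: [416.4, 79.5, 83.9]
tcp_rot: [0.603, -3.083, -0.0]
force: [1.4, -0.5, -0.3]
width: 27.4
```

Emit:
servo_tool --offset '[[-0.001, 0, 0], [-0.001, 0, 0], [-0.001, 0, 0], [0, 0, 0]]' --angular '[[0, 0, 0], [0, 0, 0], [0, 0, 0], [0, 0, 0]]'

```text
clock: 54.3
tool_pos: [419.4, 80.6, 84.0]
tcp_rot: [-0.603, 3.083, -0.0]
force: [-0.3, -0.0, -0.4]
width: 26.6
```

```bash
cat >> h.py <<'E'
PV=np.array([502.5,114.])
def pin():
    s=state();p=s["tool_pos"];m=R.from_rotvec(s["tcp_rot"]).as_matrix();F=m.T@s["force"]
    x=m[:2,0];y=m[:2,1];r=p[:2]-PV
    print("yaw",np.degrees(np.arctan2(x[1],x[0])).round(2),"rho",(r@x).round(1),"lat(tool y)",(r@y).round(2),"z",p[2].round(1),"Ftool",F.round(1),"Mz",(m.T@s["moment"]).round(2),"w",round(s["width"],1))
E
python3 -c "
from h import *
pin()"
```

```text
yaw -157.86 rho 89.6 lat(tool y) 0.42 z 84.0 Ftool [0.3 0.1 0.4] Mz [ 0.03 -0.04  0.02] w 26.6
```

Emit:
servo_tool --offset '[[-0.001, 0, 0], [-0.001, 0, 0], [-0.001, 0, 0], [0, 0, 0]]' --angular '[[0, 0, 0], [0, 0, 0], [0, 0, 0], [0, 0, 0]]'

```text
clock: 54.7
tool_pos: [422.1, 81.8, 84.0]
tcp_rot: [0.603, -3.083, 0.0]
force: [-0.1, 0.9, -1.5]
width: 26.8
```

```bash
python3 -c "
from h import *
pin()"
```

```text
yaw -157.86 rho 86.6 lat(tool y) 0.43 z 84.0 Ftool [-0.2  0.9  1.5] Mz [ 0.03  0.05 -0.01] w 26.8
```

Emit:
servo_tool --offset '[[-0.001, 0, 0], [-0.001, 0, 0], [0, 0, 0]]' --angular '[[0, 0, 0], [0, 0, 0], [0, 0, 0]]'

```text
clock: 55.0
tool_pos: [422.7, 82.2, 83.7]
tcp_rot: [0.603, -3.08, -0.0]
force: [-5.6, -3.3, 0.9]
width: 27.2
```

```bash
python3 -c "
from h import *
pin()"
```

```text
yaw -157.86 rho 85.8 lat(tool y) 0.63 z 83.7 Ftool [ 6.4 -0.9 -0.9] Mz [0.25 0.89 0.11] w 27.2
```

Light contact at the stud surface, as expected if the hole isn't exactly here. I'll sweep the pin and nut clockwise around the axis under light pressure.

Emit:
servo_tool --offset '[[-0.0006, 0.0015, 0], [-0.0001, 0.0015, 0], [0, 0.0015, 0], [0, 0.0015, 0], [0, 0.0015, 0], [0, 0, 0]]' --angular '[[0, 0, 0.125], [0, 0, 0.125], [0, 0, 0.125], [0, 0, 0.125], [0, 0, 0.125], [0, 0, 0]]'

```text
clock: 55.6
tool_pos: [420.3, 89.3, 83.4]
tcp_rot: [0.466, -3.102, 0.001]
force: [-6.6, -8.3, -1.6]
width: 27.1
```

```bash
python3 -c "
from h import *
pin()"
```

```text
yaw -162.9 rho 85.8 lat(tool y) 0.6 z 83.4 Ftool [ 8.8 -6.   1.7] Mz [0.79 1.24 0.33] w 27.1
```

Emit:
servo_tool --offset '[[0, 0.0015, 0], [0, 0.0015, 0], [0, 0.0015, 0], [0, 0.0015, 0], [0, 0.0015, 0], [0, 0, 0]]' --angular '[[0, 0, 0.125], [0, 0, 0.125], [0, 0, 0.125], [0, 0, 0.125], [0, 0, 0.125], [0, 0, 0]]'

```text
clock: 56.2
tool_pos: [418.4, 95.8, 83.4]
tcp_rot: [0.329, -3.12, 0.002]
force: [-5.6, -15.7, -0.4]
width: 27.2
```

```bash
python3 -c "
from h import *
pin()"
```

```text
yaw -167.96 rho 86.0 lat(tool y) -0.22 z 83.4 Ftool [  8.8 -14.2   0.5] Mz [2.52 1.4  0.88] w 27.2
```

Emit:
servo_tool --offset '[[0, 0.0016, 0], [0, 0.0016, 0], [0, 0.0016, 0], [0, 0.0016, 0], [0, 0.0016, 0], [0, 0, 0]]' --angular '[[0, 0, 0.125], [0, 0, 0.125], [0, 0, 0.125], [0, 0, 0.125], [0, 0, 0.125], [0, 0, 0]]'

```text
clock: 56.8
tool_pos: [417.1, 103.4, 83.4]
tcp_rot: [0.192, -3.131, 0.003]
force: [-4.0, -19.5, -1.0]
width: 27.3
```

```bash
python3 -c "
from h import *
pin()"
```

```text
yaw -172.99 rho 86.1 lat(tool y) -0.08 z 83.4 Ftool [  6.4 -18.9   1.1] Mz [3.23 1.16 1.22] w 27.3
```

Emit:
servo_tool --offset '[[0, 0.0016, 0], [0, 0.0016, 0], [0, 0.0016, 0], [0, 0.0016, 0], [0, 0.0016, 0], [0, 0, 0]]' --angular '[[0, 0, 0.125], [0, 0, 0.125], [0, 0, 0.125], [0, 0, 0.125], [0, 0, 0.125], [0, 0, 0]]'

```text
clock: 57.4
tool_pos: [416.4, 111.3, 83.4]
tcp_rot: [0.055, -3.137, 0.003]
force: [-3.0, -20.7, 0.2]
width: 27.1
```

```bash
python3 -c "
from h import *
pin()"
```

```text
yaw -178.0 rho 86.2 lat(tool y) 0.35 z 83.4 Ftool [  3.7 -20.6  -0.2] Mz [3.34 0.78 1.27] w 27.1
```

Emit:
servo_tool --offset '[[-0.001, 0.0016, 0], [0, 0.0016, 0], [0, 0.0016, 0], [0, 0.0016, 0], [0, 0, 0]]' --angular '[[0, 0, 0.125], [0, 0, 0.125], [0, 0, 0.125], [0, 0, 0.125], [0, 0, 0]]'

```text
clock: 57.9
tool_pos: [416.5, 117.7, 83.2]
tcp_rot: [-0.055, -3.135, 0.004]
force: [-6.6, -20.4, 0.6]
width: 27.0
```

```bash
python3 -c "
from h import *
pin()"
```

```text
yaw 177.99 rho 86.1 lat(tool y) 0.65 z 83.2 Ftool [  5.9 -20.7  -0.5] Mz [3.37 1.01 1.3 ] w 27.0
```

No drop-in clockwise up to about 50°. Sweeping back counter-clockwise toward 11°.

Emit:
servo_tool --offset '[[0, -0.0023, 0], [0, -0.0023, 0], [0, -0.0023, 0], [0, -0.0023, 0], [0, -0.0023, 0], [0, -0.0023, 0], [0, -0.0023, 0], [0, -0.0023, 0], [0, -0.0023, 0], [0, -0.0023, 0]]' --angular '[[0, 0, -0.19], [0, 0, -0.19], [0, 0, -0.19], [0, 0, -0.19], [0, 0, -0.19], [0, 0, -0.19], [0, 0, -0.19], [0, 0, -0.19], [0, 0, -0.19], [0, 0, -0.19]]'

```text
clock: 58.9
tool_pos: [418.8, 96.3, 83.4]
tcp_rot: [0.367, -3.115, -0.0]
force: [-8.5, 1.4, -1.2]
width: 27.2
```

```bash
python3 -c "
from h import *
pin()"
```

```text
yaw -166.58 rho 85.5 lat(tool y) 2.25 z 83.4 Ftool [7.9 3.4 1.3] Mz [-0.6   1.16 -0.28] w 27.2
```

Emit:
servo_tool --offset '[[0, -0.0023, 0], [0, -0.0023, 0], [0, -0.0023, 0], [0, -0.0023, 0], [0, -0.0023, 0], [0, -0.0023, 0]]' --angular '[[0, 0, -0.19], [0, 0, -0.19], [0, 0, -0.19], [0, 0, -0.19], [0, 0, -0.19], [0, 0, -0.19]]'

```text
clock: 59.5
tool_pos: [422.6, 83.6, 83.3]
tcp_rot: [0.614, -3.076, -0.002]
force: [-8.5, 5.4, 0.7]
width: 27.3
```

```bash
python3 -c "
from h import *
pin()"
```

```text
yaw -157.41 rho 85.4 lat(tool y) 2.63 z 83.3 Ftool [ 5.8  8.3 -0.7] Mz [-1.51  0.95 -0.58] w 27.3
```

Emit:
servo_tool --offset '[[0, -0.0025, 0], [0, -0.0025, 0], [0, -0.0025, 0], [0, -0.0025, 0], [0, -0.0025, 0], [0, -0.0025, 0]]' --angular '[[0, 0, -0.19], [0, 0, -0.19], [0, 0, -0.19], [0, 0, -0.19], [0, 0, -0.19], [0, 0, -0.19]]'

```text
clock: 60.1
tool_pos: [429.0, 70.2, 83.2]
tcp_rot: [0.857, -3.016, -0.003]
force: [-8.4, 3.5, 0.1]
width: 27.1
```

```bash
python3 -c "
from h import *
pin()"
```

```text
yaw -148.28 rho 85.5 lat(tool y) 1.33 z 83.2 Ftool [ 5.3  7.4 -0. ] Mz [-1.26  1.07 -0.48] w 27.1
```

Emit:
servo_tool --offset '[[0, -0.0025, 0], [0, -0.0025, 0], [0, -0.0025, 0], [0, -0.0025, 0], [0, -0.0025, 0], [0, 0, 0]]' --angular '[[0, 0, -0.19], [0, 0, -0.19], [0, 0, -0.19], [0, 0, -0.19], [0, 0, -0.19], [0, 0, 0]]'

```text
clock: 60.7
tool_pos: [436.1, 59.9, 83.2]
tcp_rot: [1.055, -2.953, -0.004]
force: [-9.3, 5.4, 0.6]
width: 26.9
```

```bash
python3 -c "
from h import *
pin()"
```

```text
yaw -140.69 rho 85.7 lat(tool y) 0.21 z 83.2 Ftool [ 3.8 10.1 -0.6] Mz [-1.74  0.66 -0.67] w 26.9
```

```bash
cat > nutang.py <<'E'
from rend import *
def nut(tag):
    s=np.mean([optics.snapshot('side').astype(np.float32) for _ in range(2)],0).astype(np.uint8);cv2.imwrite(f'pics/{tag}_side.png',s)
    box=(300,209,324,234);I=cv2.cvtColor(s,6)[box[1]:box[3],box[0]:box[2]].astype(float);L=np.array([.03,.04,.999]);o=[]
    for a in np.arange(-30,30,2.):
        S=setup("side",(-.27,-.71),a,-70,box);F,h=feats(S,L);m=h>.98;x,r=nnls(F[m],I[m]);o.append((r*r/m.sum(),a))
    o.sort();print("slot yaw mod60 best",[(round(e),a) for e,a in o[:4]])
E
python3 - <<'E'
from nutang import *
nut("x"); pin()
a=cv2.cvtColor(cv2.imread('pics/x_side.png'),6)
np.set_printoptions(linewidth=250)
p=state()['tool_pos'];psi=np.radians(39.3);d=np.array([np.cos(psi),np.sin(psi),0])
for L in (3,16,40,60,74): print(L,(proj('side',p+d*L+[0,0,-10])+[-.27,-.71]).round(1))
print(np.arange(284,312))
for r in range(218,240): print(r,a[r,284:312])
E
```

```text
slot yaw mod60 best [(1077, np.float64(-6.0)), (1087, np.float64(-4.0)), (1089, np.float64(-8.0)), (1103, np.float64(-10.0))]
yaw -140.74 rho 85.7 lat(tool y) 0.23 z 83.2 Ftool [ 5.6 10.  -0.4] Mz [-1.61  0.74 -0.61] w 27.4
3 [288.  235.4]
16 [291.3 232.9]
40 [297.3 228.5]
60 [302.1 224.8]
74 [305.5 222.3]
[284 285 286 287 288 289 290 291 292 293 294 295 296 297 298 299 300 301 302 303 304 305 306 307 308 309 310 311]
218 [ 43  57  71  42  43  42  42  41  41  40  41  42  42  41  52  98  56  44  43  44  44  44  42  51  50  62 103 122]
219 [ 42  57  72  42  42  42  42  41  41  40  41  42  42  42  59  88  44  44  44  44  44  44  48  49  45  74 101 116]
220 [ 47  87  87  42  42  42  41  40  41  41  42  41  43  42  46  57  44  43  45  44  44  41  45  44  55 103 110  94]
221 [ 77 108 104  41  42  42  42  41  41  41  42  43  42  43  43  45  44  43  45  44  40  40  42  46  79  79  70  70]
222 [ 59  81 108  85  52  39  41  42  43  56  55  43  43  43  42  44  44  44  44  43  40  40  42  60 100  67  66  67]
223 [ 39  55 110 106  79  42  39  41  42  56  53  41  42  42  44  44  43  44  44  40  40
[... 1217 characters left out ...]
8 107 108 108 105  78 110 102  69  43  42  42  43  49  87 110 109 106 109 109 109 109 115 115 115 117 119 118]
235 [108 107 108 108 105  78 110 103  69  43  43  42  43  45  73  83  99 113 111 112 106 110 116 116 115 115 115 114]
236 [122 118 110 107 105  78 110 103  68  44  44  42  42  46  71  81  88  88 103 115 116 116 120 118 116 113 117 117]
237 [113 116 121 120 109  78 110 104  69  42  43  43  44  46  71  82  94 109 102  84  92  93 104 105 105 105 103  93]
238 [111 112 113 115 115  83 110 103  69  43  45  42  42  46  79  80  85 111 115 119 120 120 104 105  95  95  96 106]
239 [114 111 111 111 109  81 110 104  68  43  44  41  44  69  79  80  83  97 112 121 124 122 108 118 119 119 118 118]
```

```bash
sed -i 's/def nut(tag):/def nut(tag,x0=310):/; s/box=(300,209/box=(x0,209/' nutang.py
python3 - <<'E'
from nutang import *
nut("x2")
import nutang
# validate on v_side (true 22.15) and u_side (49.3)
L=np.array([.03,.04,.999])
for f in("v_side","u_side","n_side"):
    I=cv2.cvtColor(cv2.imread(f"pics/{f}.png"),6)[209:234,310:324].astype(float);o=[]
    for a in np.arange(-30,30,2.):
        F,h=feats(setup("side",(-.27,-.71),a,-70,(310,209,324,234)),L);m=h>.98;x,r=nnls(F[m],I[m]);o.append((r*r/m.sum(),a))
    o.sort();print(f,[(round(e),a) for e,a in o[:3]])
E
```

```text
slot yaw mod60 best [(264, np.float64(-24.0)), (293, np.float64(-22.0)), (304, np.float64(-26.0)), (330, np.float64(-28.0))]
v_side [(104, np.float64(22.0)), (108, np.float64(20.0)), (130, np.float64(24.0))]
u_side [(79, np.float64(-12.0)), (113, np.float64(-10.0)), (130, np.float64(-14.0))]
n_side [(124, np.float64(-18.0)), (127, np.float64(-20.0)), (174, np.float64(-22.0))]
```

The nut-angle estimator works (22°, 49° and 42° are reproduced), and the nut is now at about 16°. I'll finish this sweep to about 10° with the pin 1 mm higher.

Emit:
servo_tool --offset '[[-0.001, -0.0025, -0.001], [0, -0.0025, 0], [0, -0.0025, 0], [0, -0.0025, 0], [0, -0.0025, 0], [0, 0, 0]]' --angular '[[0, 0, -0.19], [0, 0, -0.19], [0, 0, -0.19], [0, 0, -0.19], [0, 0, -0.19], [0, 0, 0]]'

```text
clock: 61.5
tool_pos: [444.4, 51.1, 83.8]
tcp_rot: [1.248, -2.875, -0.005]
force: [-11.1, 2.0, -1.4]
width: 27.0
```

```bash
python3 -c "
from nutang import *
pin();nut('y1')"
```

```text
yaw -133.08 rho 85.6 lat(tool y) -0.53 z 83.8 Ftool [6.1 9.5 1.5] Mz [-1.68  1.16 -0.72] w 27.0
slot yaw mod60 best [(454, np.float64(-22.0)), (463, np.float64(-24.0)), (519, np.float64(-20.0)), (525, np.float64(-18.0))]
```

Emit:
servo_tool --offset '[[0.003, 0.0005, 0], [0.008, 0, 0], [0.012, 0, 0], [0.012, 0, 0], [0, 0, 0], [0, 0, 0]]' --angular '[[0, 0, 0], [0, 0, 0], [0, 0, 0], [0, 0, 0], [0, 0, 0], [0, 0, 0]]'

```text
clock: 62.2
tool_pos: [423.7, 25.5, 85.2]
tcp_rot: [-1.246, 2.884, -0.0]
force: [0.5, -0.5, -0.3]
width: 27.1
```

Emit:
servo_tool --offset '[[-0.0012, 0.0168, 0], [-0.0012, 0.0168, 0], [-0.0012, 0.0168, 0], [-0.0012, 0.0168, 0], [-0.0012, 0.0168, 0], [-0.0012, 0.0168, 0], [-0.0012, 0.0168, 0], [-0.0012, 0.0168, 0], [0, 0.012, 0], [0, 0, 0]]' --angular '[[0, 0, 1], [0, 0, 1], [0, 0, 1], [0, 0, 1], [0, 0, 1], [0, 0, 1], [0, 0, 1], [0, 0, 1], [0, 0, 0.7], [0, 0, 0]]'

```text
clock: 63.2
tool_pos: [395.3, 162.2, 85.2]
tcp_rot: [0.621, 3.078, 0.001]
force: [0.8, 0.5, -0.7]
width: 27.2
```

```bash
python3 -c "
from nutang import *
pin();nut('y2',296)"
```

```text
yaw 157.18 rho 117.5 lat(tool y) 2.84 z 85.2 Ftool [-0.5  0.8  0.7] Mz [ 0.01  0.01 -0.  ] w 27.2
slot yaw mod60 best [(144, np.float64(-14.0)), (148, np.float64(-16.0)), (172, np.float64(-18.0)), (182, np.float64(-12.0))]
```

Emit:
servo_tool --offset '[[-0.0006, -0.0095, 0], [-0.0006, -0.0093, 0], [0, 0, 0], [0, 0, 0]]' --angular '[[0, 0, -0.49], [0, 0, -0.49], [0, 0, 0], [0, 0, 0]]'

```text
clock: 63.7
tool_pos: [389.1, 142.7, 85.1]
tcp_rot: [0.412, 3.114, 0.0]
force: [0.5, -0.6, -1.8]
width: 26.9
```

Run:
```python
from nutang import *
pin()
s=optics.snapshot('side');t=optics.snapshot('top');cv2.imwrite('pics/z_side.png',s);cv2.imwrite('pics/z_top.png',t)
st=state();p=st['tool_pos'];m=R.from_rotvec(st['tcp_rot']).as_matrix();d=-m[:,0]
for L in (20,40,60,75): print(L,(proj('side',p+d*L+[0,0,-10])+[-.27,-.71]).round(1),proj('top',p+d*L+[0,0,-10]).round(1))
np.set_printoptions(linewidth=250)
a=cv2.cvtColor(s,6);b=cv2.cvtColor(cv2.imread('pics/v_side.png'),6)
print(np.arange(276,300))
for r in range(205,232): print(r,a[r,276:300])
```

```text
yaw 164.92 rho 117.0 lat(tool y) -1.74 z 85.1 Ftool [-0.6 -0.4  1.8] Mz [-0.01  0.04  0.02] w 26.9
20 [270.2 219.6] [274.7 272.4]
40 [278.1 219.7] [276.6 265.2]
60 [285.9 219.8] [278.6 258.1]
75 [291.8 219.8] [280.1 252.7]
[276 277 278 279 280 281 282 283 284 285 286 287 288 289 290 291 292 293 294 295 296 297 298 299]
205 [104 106 106 106 106 106 106 106 108 107 106 106 106 106 106 106 106 106 106 106 106 107 108 107]
206 [104 104 104 104 106 106 106 106 106 107 106 105 106 106 106 106 106 106 107 108 108 108 109 109]
207 [103 103 104 105 105 105 104 106 106 104 104 104 106 106 107 106 106 106 106 106 106 106 108 107]
208 [105 104 103 104 104 103 104 106 106 105 105 104 106 106 107 105 106 107 106 106 106 106 106 107]
209 [104 105 103 103 103 106 106 105 106 106 106 106 106 106 106 105 105 106 104 106 104 105 104 106]
210 [103 105 104 104 105 107 107 106 106 106 105 106 106 106 106 106 104 106 104 106 106 106 106 107]
211 [105 105 106 105 106 107 108 106 106 105 107 105 105 106 105 107 106 105 104 105 106 106 106 106]
212 [104 105 106 105 106 106 106 105 104 105 104 106 106 106 105 
[... 1274 characters left out ...]
 62  63  63  62  63  69 106 106 107 106 106 107 108 109 108 108 108 107 106 107 112 106]
226 [ 63  63  62  62  63  63  65  70 106 107 106 106 107 108 107 108 108 108 107 106 109 132 175 171]
227 [ 63  64  63  63  64  64  62  64  74 106 108 108 108 108 108 107 107 108 108 107 108 114 128 139]
228 [ 62  63  64  63  62  63  63  64  63  73 107 108 108 108 108 108 108 109 107 108 109 111 118 120]
229 [ 62  64  63  63  62  64  63  63  63  69 107 108 108 109 108 109 108 108 109 108 101 111 119 120]
230 [ 63  63  63  64  62  64  64  63  62  64  74 105 107 108 108 108 108 108 109 108  99 110 119 119]
231 [ 63  64  62  62  63  63  62  63  63  63  64  74 106 108 108 110 109 108 108 107  92 108 119 119]
```

The pin is straight (rows 219–221) with its tip at column 292 as predicted. Probing this other slot, at direction -15°.

Emit:
servo_tool --offset '[[-0.005, 0.0017, 0], [-0.006, 0, 0], [-0.006, 0, 0], [-0.006, 0, 0], [-0.004, 0, 0], [-0.002, 0, 0], [0, 0, 0]]' --angular '[[0, 0, 0], [0, 0, 0], [0, 0, 0], [0, 0, 0], [0, 0, 0], [0, 0, 0], [0, 0, 0]]'

```text
clock: 64.5
tool_pos: [417.6, 137.1, 85.0]
tcp_rot: [-0.41, -3.115, 0.0]
force: [0.3, 1.8, -1.4]
width: 27.1
```

```bash
python3 -c "
from h import *
pin()"
```

```text
yaw 165.0 rho 88.0 lat(tool y) 0.32 z 85.0 Ftool [0.2 1.8 1.4] Mz [ 0.04 -0.01 -0.03] w 27.1
```

Emit:
servo_tool --offset '[[-0.001, 0, 0], [-0.001, 0, 0], [-0.001, 0, 0], [0, 0, 0]]' --angular '[[0, 0, 0], [0, 0, 0], [0, 0, 0], [0, 0, 0]]'

```text
clock: 64.9
tool_pos: [419.6, 136.4, 84.8]
tcp_rot: [-0.409, -3.113, 0.0]
force: [-4.7, 1.9, 0.2]
width: 26.9
```

```bash
python3 -c "
from h import *
pin()"
```

```text
yaw 165.02 rho 85.8 lat(tool y) 0.26 z 84.8 Ftool [ 5.   0.6 -0.2] Mz [-0.08  0.68 -0.06] w 26.9
```

Emit:
servo_tool --offset '[[-0.0007, 0.0023, -0.0005], [0, 0.0023, 0], [0, 0.0023, 0], [0, 0.0023, 0], [0, 0.0023, 0], [0, 0.0023, 0], [0, 0, 0]]' --angular '[[0, 0, 0.19], [0, 0, 0.19], [0, 0, 0.19], [0, 0, 0.19], [0, 0, 0.19], [0, 0, 0.19], [0, 0, 0]]'

```text
clock: 65.6
tool_pos: [423.8, 148.5, 84.9]
tcp_rot: [-0.658, -3.068, 0.004]
force: [-6.7, -7.8, 0.8]
width: 27.3
```

```bash
python3 -c "
from h import *
pin()"
```

```text
yaw 155.8 rho 85.9 lat(tool y) -0.78 z 84.9 Ftool [ 2.9 -9.9 -0.8] Mz [1.7  0.38 0.6 ] w 27.3
```

Emit:
servo_tool --offset '[[0, 0.0023, 0], [0, 0.0023, 0], [0, 0.0023, 0], [0, 0.0023, 0], [0, 0, 0]]' --angular '[[0, 0, 0.19], [0, 0, 0.19], [0, 0, 0.19], [0, 0, 0.19], [0, 0, 0]]'

```text
clock: 66.1
tool_pos: [427.3, 156.1, 84.7]
tcp_rot: [-0.82, -3.028, 0.006]
force: [-7.8, -14.3, 1.5]
width: 27.4
```

```bash
python3 -c "
from h import *
pin()"
```

```text
yaw 149.68 rho 86.1 lat(tool y) -1.62 z 84.7 Ftool [ -0.5 -16.3  -1.4] Mz [ 2.72 -0.21  1.04] w 27.4
```

Emit:
servo_tool --offset '[[0, 0.0023, 0], [0, 0.0023, 0], [0, 0.0023, 0], [0, 0.0023, 0], [0, 0, 0]]' --angular '[[0, 0, 0.19], [0, 0, 0.19], [0, 0, 0.19], [0, 0, 0.19], [0, 0, 0]]'

```text
clock: 66.6
tool_pos: [432.1, 163.8, 84.7]
tcp_rot: [-0.98, -2.98, 0.007]
force: [-9.1, -12.7, 2.3]
width: 27.1
```

```bash
python3 -c "
from h import *
pin()"
```

```text
yaw 143.6 rho 86.2 lat(tool y) -1.68 z 84.7 Ftool [ -0.2 -15.7  -2.2] Mz [ 2.66 -0.37  0.96] w 27.1
```

Emit:
servo_tool --offset '[[-0.001, 0, 0], [-0.001, 0, 0], [0, 0, 0]]' --angular '[[0, 0, 0], [0, 0, 0], [0, 0, 0]]'

```text
clock: 66.9
tool_pos: [432.9, 162.8, 84.4]
tcp_rot: [-0.978, -2.978, 0.008]
force: [-11.7, -9.6, -0.9]
width: 27.4
```

```bash
python3 -c "
from nutang import *
pin();nut('a1',300)"
```

```text
yaw 143.66 rho 85.0 lat(tool y) -1.94 z 84.4 Ftool [  3.7 -14.6   1. ] Mz [2.26 0.65 0.77] w 27.4
slot yaw mod60 best [(213, np.float64(-24.0)), (222, np.float64(-22.0)), (244, np.float64(-26.0)), (271, np.float64(-20.0))]
```

Emit:
servo_tool --offset '[[0, 0.0028, 0], [0, 0.0028, 0], [0, 0.0028, 0], [0, 0.0028, 0], [0, 0, 0]]' --angular '[[0, 0, 0.15], [0, 0, 0.15], [0, 0, 0.15], [0, 0, 0.15], [0, 0, 0]]'

```text
clock: 67.5
tool_pos: [439.7, 171.1, 84.1]
tcp_rot: [-1.103, -2.934, 0.01]
force: [-11.5, -15.1, -0.3]
width: 27.3
```

```bash
python3 -c "
from h import *
pin()"
```

```text
yaw 138.79 rho 84.9 lat(tool y) 1.57 z 84.1 Ftool [ -1.3 -18.9   0.5] Mz [ 3.04 -0.22  1.11] w 27.3
```

Emit:
servo_tool --offset '[[0, 0.0026, 0], [0, 0.0026, 0], [0, 0.0026, 0], [0, 0.0026, 0], [0, 0, 0]]' --angular '[[0, 0, 0.19], [0, 0, 0.19], [0, 0, 0.19], [0, 0, 0.19], [0, 0, 0]]'

```text
clock: 68.0
tool_pos: [446.7, 178.1, 84.0]
tcp_rot: [-1.258, -2.871, 0.012]
force: [-10.0, -18.9, 0.7]
width: 27.2
```

```bash
python3 -c "
from nutang import *
pin();nut('a2',300)"
```

```text
yaw 132.69 rho 85.0 lat(tool y) 2.48 z 84.0 Ftool [ -7.1 -20.2  -0.5] Mz [ 3.43 -1.15  1.31] w 27.2
slot yaw mod60 best [(178, np.float64(16.0)), (199, np.float64(18.0)), (199, np.float64(14.0)), (252, np.float64(12.0))]
```

Emit:
servo_tool --offset '[[-0.0015, 0, 0], [-0.0015, 0, 0], [-0.0015, 0, 0], [0, 0, 0]]' --angular '[[0, 0, 0], [0, 0, 0], [0, 0, 0], [0, 0, 0]]'

```text
clock: 68.5
tool_pos: [448.5, 175.5, 83.7]
tcp_rot: [-1.255, -2.87, 0.012]
force: [-16.7, -9.1, -1.0]
width: 27.1
```

```bash
python3 -c "
from nutang import *
pin()"
```

```text
yaw 132.74 rho 81.8 lat(tool y) 2.13 z 83.7 Ftool [  4.7 -18.5   1.3] Mz [3.05 0.68 1.07] w 27.1
```

It has gone 4 mm deeper than before, so the tip is entering the hole. Pushing further.

Emit:
servo_tool --offset '[[-0.0015, 0, 0], [-0.0015, 0, 0], [-0.0015, 0, 0], [0, 0, 0]]' --angular '[[0, 0, 0], [0, 0, 0], [0, 0, 0], [0, 0, 0]]'

```text
clock: 68.9
tool_pos: [451.5, 172.3, 83.7]
tcp_rot: [-1.255, -2.869, 0.012]
force: [-16.6, -9.2, -0.7]
width: 27.4
```

```bash
python3 -c "
from nutang import *
pin();nut('a3',300)"
```

```text
yaw 132.75 rho 77.5 lat(tool y) 2.1 z 83.7 Ftool [  4.5 -18.5   0.9] Mz [3.  0.9 1. ] w 27.4
slot yaw mod60 best [(197, np.float64(16.0)), (211, np.float64(18.0)), (216, np.float64(14.0)), (254, np.float64(20.0))]
```

Emit:
servo_tool --offset '[[-0.0015, -0.0012, 0], [-0.0015, -0.0012, 0], [0, 0, 0]]' --angular '[[0, 0, -0.12], [0, 0, 0], [0, 0, 0]]'

```text
clock: 69.3
tool_pos: [453.0, 168.7, 84.1]
tcp_rot: [-1.231, -2.882, 0.009]
force: [-12.5, -8.3, -0.8]
width: 27.3
```

```bash
python3 -c "
from nutang import *
pin()"
```

```text
yaw 133.74 rho 73.8 lat(tool y) 2.06 z 84.1 Ftool [  2.6 -14.7   0.9] Mz [2.41 0.55 0.79] w 27.3
```

Emit:
servo_tool --offset '[[-0.001, -0.0015, 0], [-0.001, -0.0015, 0], [-0.001, -0.0015, 0], [0, 0, 0]]' --angular '[[0, 0, 0], [0, 0, 0], [0, 0, 0], [0, 0, 0]]'

```text
clock: 69.7
tool_pos: [455.6, 164.6, 85.6]
tcp_rot: [1.232, 2.889, 0.0]
force: [0.2, -2.5, -1.8]
width: 27.1
```

```bash
python3 -c "
from nutang import *
pin()"
```

```text
yaw 133.81 rho 69.0 lat(tool y) 1.21 z 85.6 Ftool [-1.9 -1.6  1.8] Mz [ 0.25 -0.09  0.13] w 27.1
```

Emit:
servo_tool --offset '[[-0.003, -0.0003, 0.0006], [-0.003, -0.0003, 0], [-0.003, 0, 0], [-0.003, 0, 0], [0, 0, 0]]' --angular '[[0, 0, 0], [0, 0, 0], [0, 0, 0], [0, 0, 0], [0, 0, 0]]'

```text
clock: 70.2
tool_pos: [463.7, 155.5, 85.0]
tcp_rot: [1.232, 2.889, 0.0]
force: [0.9, -0.8, -0.0]
width: 27.1
```

```bash
python3 -c "
from nutang import *
pin()"
```

```text
yaw 133.8 rho 56.8 lat(tool y) 0.7 z 85.0 Ftool [-1.2  0.1  0. ] Mz [-0.04  0.01  0.01] w 27.1
```

Emit:
servo_tool --offset '[[-0.003, 0, 0], [-0.003, 0, 0], [-0.003, 0, 0], [-0.002, 0, 0], [0, 0, 0]]' --angular '[[0, 0, 0], [0, 0, 0], [0, 0, 0], [0, 0, 0], [0, 0, 0]]'

```text
clock: 70.7
tool_pos: [471.1, 147.6, 84.9]
tcp_rot: [1.232, 2.89, 0.0]
force: [-1.0, -0.1, 0.5]
width: 27.0
```

```bash
python3 -c "
from nutang import *
pin()"
```

```text
yaw 133.8 rho 46.0 lat(tool y) 0.54 z 84.9 Ftool [ 0.6 -0.8 -0.5] Mz [-0.    0.04  0.03] w 27.0
```

Emit:
servo_tool --offset '[[-0.001, 0, 0], [-0.001, 0, 0], [-0.001, 0, 0], [0, 0, 0]]' --angular '[[0, 0, 0], [0, 0, 0], [0, 0, 0], [0, 0, 0]]'

```text
clock: 71.1
tool_pos: [473.0, 145.5, 84.9]
tcp_rot: [1.232, 2.89, 0.0]
force: [-0.2, 0.1, -0.6]
width: 27.2
```

```bash
python3 -c "
from nutang import *
pin()"
```

```text
yaw 133.82 rho 43.2 lat(tool y) 0.56 z 84.9 Ftool [ 0.2 -0.1  0.6] Mz [ 0.02  0.01 -0.02] w 27.2
```

Emit:
servo_tool --offset '[[-0.001, 0, 0], [-0.001, 0, 0], [-0.001, 0, 0], [0, 0, 0]]' --angular '[[0, 0, 0], [0, 0, 0], [0, 0, 0], [0, 0, 0]]'

```text
clock: 71.5
tool_pos: [474.6, 143.8, 84.9]
tcp_rot: [-1.232, -2.889, -0.0]
force: [-2.6, 4.4, 1.7]
width: 27.3
```

```bash
python3 -c "
from nutang import *
pin()"
```

```text
yaw 133.8 rho 40.8 lat(tool y) 0.46 z 84.9 Ftool [ 5.   1.2 -1.7] Mz [-0.21  0.81 -0.02] w 27.3
```

Emit:
servo_tool --offset '[[-0.001, 0, 0], [-0.001, 0, 0], [0, 0, 0]]' --angular '[[0, 0, 0], [0, 0, 0], [0, 0, 0]]'

```text
clock: 71.8
tool_pos: [474.9, 143.4, 84.9]
tcp_rot: [-1.231, -2.886, -0.001]
force: [-9.3, 16.2, 5.8]
width: 26.9
```

```bash
python3 -c "
from nutang import *
pin()"
```

```text
yaw 133.78 rho 40.3 lat(tool y) 0.38 z 84.9 Ftool [18.2  4.5 -5.7] Mz [-0.66  2.95 -0.08] w 26.9
```

Firm contact, 18 N at rho 40.3, so the head is on the crown. Relaxing, releasing and rising.

Emit:
servo_tool --offset '[[0.0015, 0, 0], [0, 0, 0]]' --angular '[[0, 0, 0], [0, 0, 0]]'

```text
clock: 72.0
tool_pos: [474.6, 143.7, 84.9]
tcp_rot: [-1.231, -2.889, -0.0]
force: [-4.4, 5.7, 1.1]
width: 27.5
```

Emit:
servo_tool --offset '[[0, 0, 0], [0, 0, 0], [0, 0, 0], [0, 0, 0], [0, 0, 0], [0, 0, -0.02], [0, 0, -0.04], [0, 0, -0.04], [0.04, 0, -0.02], [0.04, 0, -0.02]]' --angular '[[0, 0, 0], [0, 0, 0], [0, 0, 0], [0, 0, 0], [0, 0, 0], [0, 0, 0], [0, 0, 0], [0, 0, 0], [0, 0, 0], [0, 0, 0]]' --claw 0.6

```text
clock: 73.0
tool_pos: [419.6, 201.0, 226.2]
tcp_rot: [1.235, 2.888, 0.002]
force: [0.2, 1.3, 0.4]
width: 51.2
```

Emit:
servo_tool --offset '[[0.04, 0, -0.02], [0.04, 0, -0.02], [0.04, 0, -0.02], [0, 0, 0], [0, 0, 0]]' --angular '[[0, 0, 0], [0, 0, 0], [0, 0, 0], [0, 0, 0], [0, 0, 0]]'

```text
clock: 73.5
tool_pos: [336.6, 287.6, 285.1]
tcp_rot: [1.229, 2.89, 0.001]
force: [-0.7, -0.7, 0.2]
width: 51.5
```

Run:
```python
from nutang import *
go();t=optics.snapshot('top');s=optics.snapshot('side');cv2.imwrite('pics/f_top.png',t);cv2.imwrite('pics/f_side.png',s)
mont([[crop(t,255,195,405,270,5)],[crop(s,285,195,355,235,5),crop(s,295,270,355,330,4)]],'pics/f.png')
nut('fin',303)
```

```text
t 73.5 p [336.6 287.6 285.1] yaw 133.92 tilt 0.05 F [-0.7 -0.7  0.2] w 51.5
(623, 754, 3)
slot yaw mod60 best [(258, np.float64(16.0)), (260, np.float64(18.0)), (287, np.float64(20.0)), (294, np.float64(14.0))]
```

View pics/f.png

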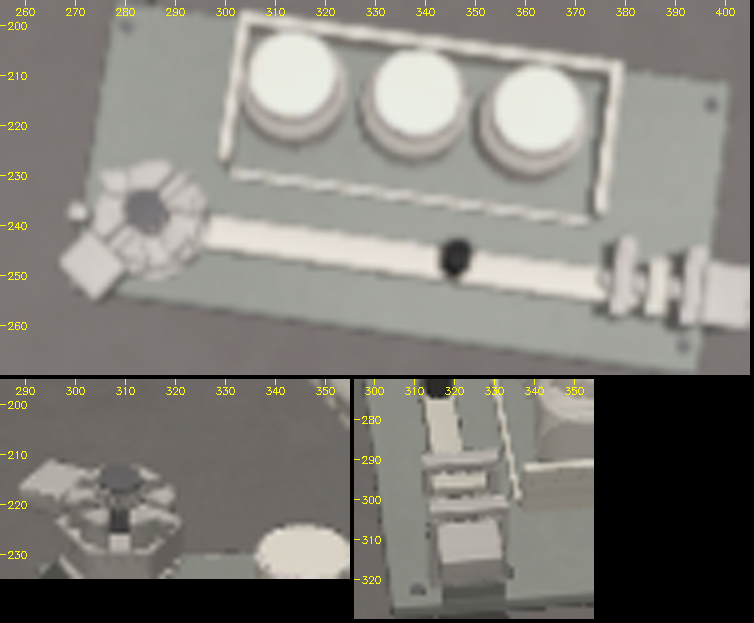

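The last picture shows everything in place:
- **Small pin:** its head is against the crown at top (273,248).
- **Big pin:** its head is against the fork at (401,254).
- **Gate and jars:** the gate is shut and all three jars are upright in the pen.

Handing in.

```bash
python3 -c "
from plant import arm
print(arm.job_done())"
```

```text
the job is handed in; nothing more can be done
None
```

The shaker deck is loaded and the job was handed in at about 73.5 s of the 210 s allowed. `job_done()` gives no verdict, so the results below are my own checks.

- **Jars:** All three white jars stand upright in the pen, as the final top view shows. The red look-alike was left alone.
- **Gate and big pin:** I closed the gate to its stop, with about 23 N reaction. The big pin's head met the fork at 40 N, and its travel matched full seating. In the final pictures the head is against the outer cheek.
- **Nut:** I tightened it past the index post. By the final picture it sits at about 34–36° (0.6 rad), within the 1.08 rad limit.
- **Small pin:** It slid freely through slot and stud, and its head met the crown at 18 N. In the final picture the head is against the crown.

**Cross hole:** It could not be seen in the pictures, so I found it by touch with the small pin's tapered tip. I swept one slot first and found no entry; the hole was at the next slot. During this search the nut went to about 50° and back to about 7°, so it moved on and back rather than straight to the first aligned slot. It stayed past tight throughout.

**Measurements that disagreed:** The pivot position differed by up to about 5 mm between the fitted deck pose and the two-camera measurement. The gripping measurements put it at (502.5, 114.0) mm, and I used that for the small pin. I did not measure how closely the small pin lines up with the stud; the play in the hole should keep it within about 0.12 rad.

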